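# Sleeve and stopper a post base

### The arm

A 6-joint arm with a two-finger parallel gripper is mounted at the origin on the work surface. World frame = base frame: x ahead of the robot, y to its left, z up, the work surface at z = 0. Lengths are in m, angles in rad, forces in N, time in s.
With the tool pointing down it reaches from about 0.375 to 0.9 m from the base axis. Payload 3.1 kg.
Tool frame: the origin (TCP) lies midway between the tips of the shut fingers; the grasp point (between the pads) lies 19 mm behind it; x points along the fingers, y is the direction in which the jaws open and shut, and the axes are right-handed (so a half turn about x gives the same grasp; the last joint's range is limited). The gripper opens to 85 mm and grips with 20 to 120 N. Pads are 22 mm wide; open, the fingers measure 114 mm over their backs; the gripper's body (76 mm by 85 mm) begins 54 mm behind the grasp point. The pads swing forward as they close: fully open they stand 13 mm farther back than shut.
Start: joints at [-1.317, 0.527, 1.433, -0, 1.181, -0.178], TCP at [0.262, -0.568, 0.231] pointing down, gripper open.
Joint ranges: [-3.08, 3.08], [-0.75, 2.2], [0.22, 2.44], [-1.43, 4.57], [0, 2.65], [-2.85, 2.85]. Speed limits (rad/s): [2.79, 2.79, 3.14, 3.14, 3.14, 3.14].

### API

Orientations are given as a unit quaternion [x, y, z, w].
In Python, from station import manip gives the robot as it stands.
- The arm moves only by the tool carry_out, never from a script. Its argument "commands" is a list that holds one entry, the list of rows, each a list of 7 numbers: the shift along the tool's x, y, z in units of 25 mm (1.0 is 25 mm), then the turn, a rotation vector about the tool's x, y, z in units of 5 degrees (1.0 is 5 degrees), then the finger opening in mm, from 0 to 85.4. A call has exactly 5 rows; each row is the pose to reach, as a shift and turn from the pose commanded when the call began, along the tool's axes at that moment; what a row does not reach only later rows make up. A row lasts 1/10 s, in which the tool goes at most 50 mm and 8.59 degrees, less where a joint would pass 70% of its speed; a pose out of reach is approached as far as the arm can. A call with a gripper value outside its range is refused whole. The fingers move at their own pace and stop on an object; "force" is the grip in N (left out, the last holds). Time passes only in rows, so rows that repeat a pose let the fingers close, or fill a call up. It gives the time, the measured TCP pose, the force and the opening at its end, in the units of the state.
- manip.sense(): the state, without advancing time (a new reading comes with each control period).
- manip.snapshot(name): name is "scene" or "top" or "wrist"; returns a dict with "image" (420x560x3 uint8, red, green, blue), "fx", "fy", "cx", "cy" (pixels), "rvec" (rotation vector, rad) and "tvec" (3), from world to camera coordinates, as OpenCV has them. Camera axes: x right, y down, z forward; pixel columns grow to the right and rows downward; lengths in m; the calibration is good to about 2 mm. The wrist camera is an equidistant fisheye: a pixel r from the principal point sees the ray r / f radians off the axis. A picture is of the moment at which its call begins. There is no depth.
- manip.sign_off(): hands the job in, once; it reports no verdict.
The state is a dict: "t": time; "q": joint angles; "qd": joint speeds; "tau": joint torques, N m; "tcp_pos": TCP position; "tool_rot": TCP orientation; "force": force on the tool from outside, world axes, zero at the start; "ft_torque": the same for the moment, N m; "finger_gap": opening from 0.0 (shut) to 1.0 (fully open).
Only numpy, scipy, OpenCV 4.12 (cv2) and the standard library are available. Lean on these libraries where they do the work, as an engineer would, in place of code of your own. Each camera call takes 0.05 s, during which the arm holds its last target.

### The job

Fit the longer of the two white plastic sleeves to the steel post base: lift it off its wooden rest, stand it upright on the bench and let go, then take hold of it again and push it down over the spigot until the stiff rubber collar is pressed right down on the base plate. Then take the grey stopper out of its wooden block and put its plug into the top of the sleeve so that the flange sits flat on the rim. Leave the short sleeve, the open carton and the jar where they are, and let go of everything at the end.

Things in the scene. Friction and masses are not known exactly. Their poses are not given: they have to be found in the camera images.
- long_sleeve_mid (a point): The longer white plastic sleeve: round tube 124 mm long, 44 mm outside and 34 mm inside diameter, both ends open and alike, 0.15 kg. Point: its centre; x axis along the tube. At first it lies level in one of the two lanes of the wooden rest, axis 60 mm above the bench. Standing on the bench its centre is 62 mm up; fully home on the base it is 84 mm up.
- short_sleeve_mid (a point): The shorter white plastic sleeve, 88 mm long, otherwise alike; it lies in the other lane of the rest (axis 60 mm above the bench). To be left alone. This point is its centre; x along the tube.
- rest: Wooden rest fixed to the bench, 110 (x) by 210 mm (y). Origin: centre of its underside. Two lanes along its x at y = -55 and +55 mm; which sleeve is in which varies. In each lane the sleeve lies on two bars at x = -32 and +32 mm (14 mm thick, top 38 mm up, side cheeks up to 50 mm up, 46 mm apart); between the bars it is free down to the 10 mm thick floor.
- base: Steel post base fixed to the bench: plate 130 x 130 x 10 mm with an upright round spigot in its middle, 31 mm in diameter, tapered over the last 14 mm to 18 mm; the tip is 90 mm above the bench. Origin: centre of the plate's underside, z up along the spigot. The sleeve has 1.5 mm clearance all round on the spigot.
- collar (a joint): Travel in m of the black rubber collar (54 mm diameter, 12 mm thick) round the spigot: 0 is up (its top 42 mm above the bench), 0.020 fully down on the plate (top 22 mm above the bench). Starts at 0 to 0.006; stiff (about 8 N to move, so the sleeve's weight does not move it); stays where it is pushed. The sleeve's lower end pushes it down.
- stopper_knob (a point): Grey plastic stopper, 0.09 kg: on top a round knob, 32 mm diameter, 44 mm high; below it a flange, 64 mm diameter, 8 mm thick; below that a plug, 30 mm diameter, 30 mm long, tapered end. Point: knob's centre, 30 mm above the flange's underside, 60 mm above the plug's end; z up. At first it stands in the block's hole, flange on the block (point 80 mm up). Seated in the home sleeve: 176 mm up.
- block: Wooden block fixed to the bench, 100 x 100 x 50 mm, with a 36 mm hole in the top that holds the stopper. Origin: centre of its underside.
- carton_mid (a point): Open cardboard carton with metal hinges in it, 130 x 170 x 60 mm, at the far side of the bench; this point is its centre. To be left alone.
- jar_mid (a point): Jar with a steel cap, 70 mm in diameter and 90 mm high; this point is its centre. To be left alone.
There are look-alikes about, which are no part of the job. Leave any pink or yellow look-alike of the part that bears stopper_knob alone.

How it is judged:
By the outcome, as a careful person would: the job done as asked, in the order asked, and still so for the second after the job is handed in, with the robot touching nothing.
It also fails if it takes over 64 s, if anything falls off the work surface, if the arm or the gripper's body presses on something with over 40 N, if the wrist force passes 120 N, or if a joint passes its speed limit or range.

## Working session

There is one attempt and no reset: what is moved stays moved. The work goes in short steps, Python scripts to look and compute and a tool call to move; the robot and the scene stay as the last step left them, time stands still between calls to the robot, and variables do not carry over. Pictures are saved under pics/ and viewed, and the job is handed in when it is done.

Besides the shell and the picture viewer there is one more tool, called after ">>>" as name(argument=value, ...), one argument or row to a line, values as JSON. carry_out: Moves the arm, as the interface text tells. Its arguments: {"type":"object","properties":{"commands":{"type":"array"},"force":{"type":"number"}},"required":["commands"]}

```bash
ls; mkdir -p pics; python3 - <<'E'
from station import manip
import cv2
print(manip.sense())
for n in ["scene","top","wrist"]:
    s=manip.snapshot(n); cv2.imwrite(f"pics/{n}0.png",s["image"][:,:,::-1])
    print(n,{k:v for k,v in s.items() if k!="image"})
E
```

```text
pics
{'t': 0.0, 'q': array([-1.31752520e+00,  5.28461140e-01,  1.43390779e+00,  7.86203332e-06,
        1.18143197e+00, -1.78469665e-01]), 'qd': array([-0.00120657,  0.00299439, -0.00041969, -0.00129406,  0.0011247 ,
       -0.00032432]), 'tau': array([-1.93159234e-03, -4.42353272e+01, -1.78024238e+01, -9.41050962e-05,
        8.31622048e-03, -5.61610108e-06]), 'tcp_pos': array([ 0.26139344, -0.56691195,  0.23033498]), 'tool_rot': array([-0.69066825, -0.15223981,  0.69072149, -0.15067924]), 'force': array([-0.29065639, -0.38514555,  0.20268494]), 'ft_torque': array([ 0.06598077,  0.02163068, -0.03287969]), 'finger_gap': 0.9977615067000125}
scene {'fx': 431.24933724175065, 'fy': 431.24933724175065, 'cx': 282.79110516268696, 'cy': 202.3710143059242, 'rvec': array([ 2.05278777,  0.94451896, -0.44052922]), 'tvec': array([-0.33222843, -0.21891781,  1.39652268])}
top {'fx': 483.8462500571726, 'fy': 483.8462500571726, 'cx': 273.72951555836903, 'cy': 206.02129831471586, 'rvec': array([ 2.14544632, -2.19292254,  0.17532362]), 'tvec': array([-0.06717631,  0.58520828,  0.96765077])}
wrist {'fx': 325.19226210127806, 'fy': 325.19226210127806, 'cx': 279.0515224980459, 'cy': 212.36518393477724, 'rvec': array([-2.43294843,  1.55607543,  0.23111341]), 'tvec': array([-0.62263751, -0.0374274 ,  0.37983119])}
```

View pics/scene0.png

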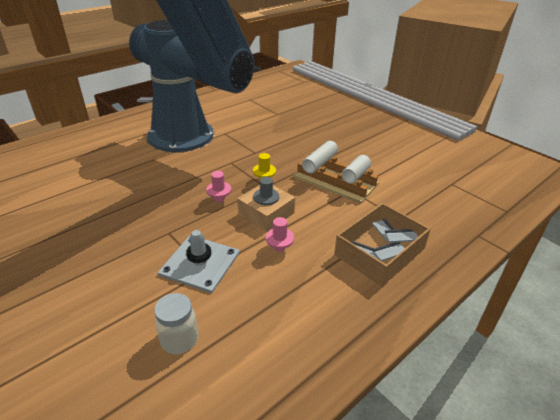

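View pics/top0.png

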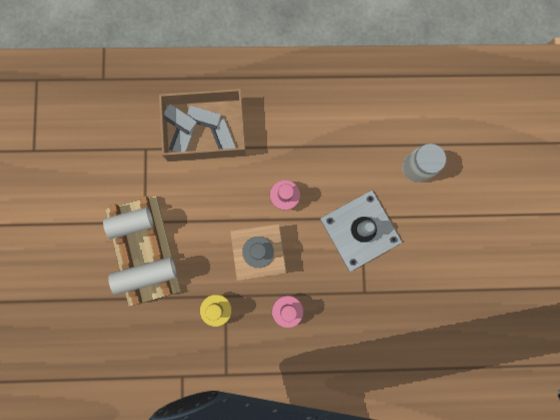

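View pics/wrist0.png

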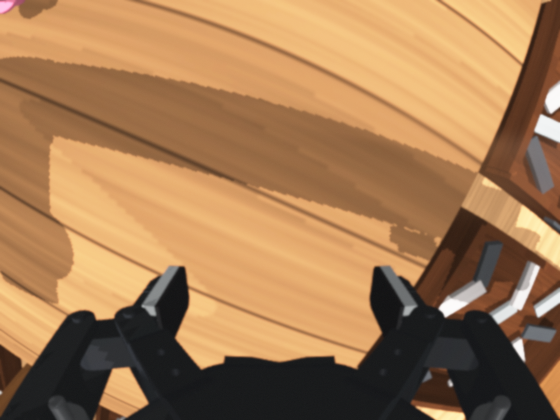

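The top view shows the long sleeve near (142,276), the short one near (128,223), the grey stopper near (258,251) and the base near (362,230). The jar is at (425,163) and the carton at (203,125). The scene view agrees. Next I'll measure positions.

```bash
cat > h.py <<'E'
import numpy as np, cv2
from scipy.spatial.transform import Rotation as R
from station import manip
def ray(s,u,v,fish=False):
    Rm=R.from_rotvec(s["rvec"]).as_matrix(); 
    x=(u-s["cx"])/s["fx"]; y=(v-s["cy"])/s["fy"]
    if fish:
        r=np.hypot(x,y); d=np.array([np.sin(r)*x/max(r,1e-9),np.sin(r)*y/max(r,1e-9),np.cos(r)])
    else: d=np.array([x,y,1.])
    return -Rm.T@s["tvec"], Rm.T@d
def onz(s,u,v,z,fish=False):
    o,d=ray(s,u,v,fish); return o+d*(z-o[2])/d[2]
def proj(s,P,fish=False):
    p=R.from_rotvec(s["rvec"]).as_matrix()@np.asarray(P,float)+s["tvec"]
    if fish:
        n=np.hypot(p[0],p[1]); r=np.arctan2(n,p[2]); return s["cx"]+s["fx"]*r*p[0]/n, s["cy"]+s["fy"]*r*p[1]/n
    return s["cx"]+s["fx"]*p[0]/p[2], s["cy"]+s["fy"]*p[1]/p[2]
def blobs(m,amin=60):
    n,l,st,c=cv2.connectedComponentsWithStats(m.astype(np.uint8))
    return [(c[i],st[i],l==i) for i in range(1,n) if st[i][4]>amin]
def crop(img,x0,y0,x1,y1,k,name):
    cv2.imwrite(name,cv2.resize(img[y0:y1,x0:x1,::-1],None,fx=k,fy=k,interpolation=cv2.INTER_CUBIC))
E
python3 - <<'E'
from h import *
t=manip.snapshot("top");s=manip.snapshot("scene")
crop(t["image"],90,180,420,330,2.4,"pics/tc.png")
crop(s["image"],150,130,390,310,3.3,"pics/sc.png")
for n,S in(("top",t),("scene",s)):
    hsv=cv2.cvtColor(S["image"],cv2.COLOR_RGB2HSV)
    m=(hsv[...,1]<40)&(hsv[...,2]>110)
    for c,st,mm in blobs(m):
        if n=="top" and st[1]<60: continue
        cn=max(cv2.findContours(mm.astype(np.uint8),0,2)[0],key=cv2.contourArea)
        print(n,c.round(1),st,cv2.minAreaRect(cn), onz(S,*c,.06).round(4) if n=="top" else "")
E
```

```text
top [198.1 125.8] [ 165  105   70   47 1379] ((199.3340606689453, 126.51107025146484), (46.82939147949219, 66.85161590576172), 86.18592071533203) [0.7516 0.0734 0.06  ]
top [424.  162.1] [ 403  144   43   38 1194] ((423.9230651855469, 162.3845977783203), (32.172611236572266, 44.93071746826172), 56.3099365234375) [ 0.6667 -0.3942  0.06  ]
top [360.  230.7] [ 320  190   82   82 2993] ((360.7332458496094, 230.19842529296875), (61.4754524230957, 60.305511474609375), 60.708641052246094) [ 0.5268 -0.2535  0.06  ]
top [127.4 222.8] [ 103  208   50   31 1004] ((127.4411849975586, 222.7647247314453), (21.585670471191406, 48.50712585449219), 75.96376037597656) [0.5527 0.2156 0.06  ]
top [365.8 227.8] [358 222  17  13 173] ((366.0, 228.0), (12.0, 16.0), 90.0) [ 0.5323 -0.2657  0.06  ]
top [254.6 252. ] [243 237  28  31 506] ((255.6216278076172, 252.229736328125), (30.57821273803711, 26.139440536499023), 80.53767395019531) [ 0.4884 -0.0385  0.06  ]
top [141.8 275.8] [ 108  257   68   38 1451] ((141.7994384765625, 275.7779541015625), (22.053857803344727, 67.82096862792969), 74.47589111328125) [0.
[... 1279 characters left out ...]
0078), 20.136302947998047) 
scene [199.9 264.2] [ 158  230   82   61 2040] ((198.50965881347656, 261.4796142578125), (64.15528106689453, 55.57414245605469), 25.407718658447266) 
scene [517.7 352.6] [  435   237   125   183 12543] ((497.0, 328.0), (182.0, 124.0), 90.0) 
scene [385.2 251.6] [358 244  46  16 305] ((380.7624816894531, 252.0113067626953), (14.174416542053223, 44.90150451660156), 87.27368927001953) 
scene [435.8 352.8] [ 375  260  133  160 5414] ((457.00006103515625, 339.5000305175781), (48.790367126464844, 183.14065551757812), 45.0) 
scene [175.8 319.6] [ 155  293   42   60 1484] ((176.06414794921875, 322.6754455566406), (59.095191955566406, 38.086299896240234), 79.3803482055664)
```

View pics/tc.png

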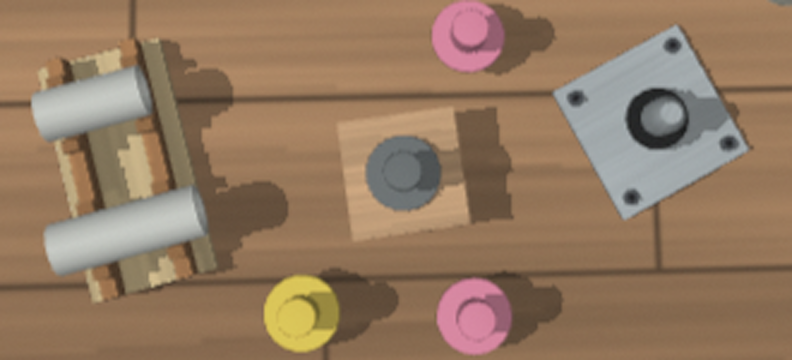

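View pics/sc.png

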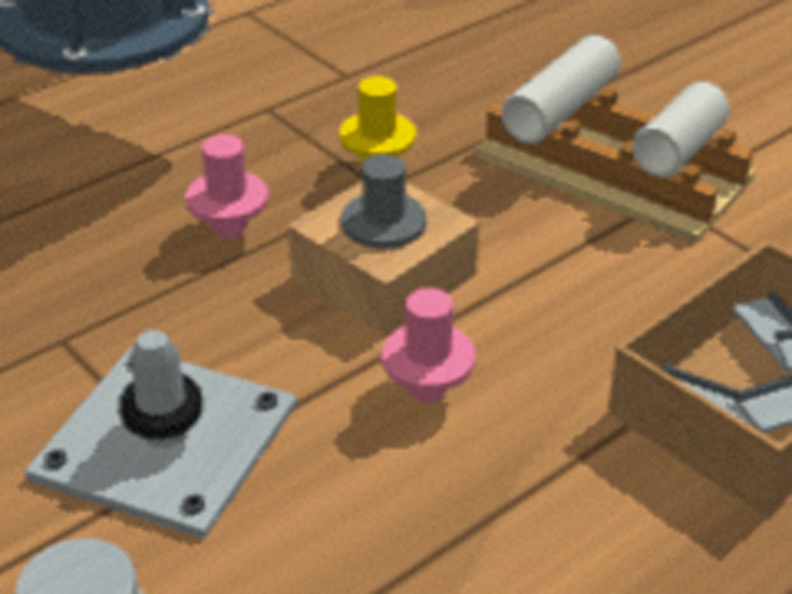

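The sleeves, stopper and base are all clear in both views. The base plate is rotated about 30°, and the long sleeve's axis runs mostly along world y. Now I'll compute the numbers.

```bash
python3 - <<'E'
from h import *
t=manip.snapshot("top");s=manip.snapshot("scene")
for S in (t,s): print("cam",ray(S,S["cx"],S["cy"])[0].round(3))
hsv=cv2.cvtColor(t["image"],cv2.COLOR_RGB2HSV)
m=(hsv[...,1]<40)&(hsv[...,2]>110)
for c,st,mm in blobs(m):
    if st[0] in(103,108):
        cn=max(cv2.findContours(mm.astype(np.uint8),0,1)[0],key=cv2.contourArea)
        (cx,cy),_,_=r=cv2.minAreaRect(cn); b=cv2.boxPoints(r)
        e=sorted([( (b[i]+b[(i+1)%4])/2, np.linalg.norm(b[i]-b[(i+1)%4])) for i in range(4)],key=lambda a:a[1])[:2]
        P=[onz(t,*a[0],.06) for a in e]; print("sleeve",st[0],[p.round(4) for p in P],((P[0]+P[1])/2).round(4),np.linalg.norm(P[0]-P[1]).round(4),
          np.degrees(np.arctan2(*(P[1]-P[0])[[1,0]])).round(1))
    if st[0]==320:
        cn=cv2.convexHull(max(cv2.findContours(mm.astype(np.uint8),0,1)[0],key=cv2.contourArea))
        r=cv2.minAreaRect(cn); b=cv2.boxPoints(r); Q=np.array([onz(t,*p,.01) for p in b]); print("plate",Q.mean(0).round(4),[np.linalg.norm(Q[i]-Q[i-1]).round(3) for i in range(4)])
# stopper: grey flange in top view
g=(hsv[...,1]<75)&(hsv[...,2]<140)&(hsv[...,2]>40); 
for c,st,mm in blobs(g[:, :][220:290,230:290]):
    cn=max(cv2.findContours(mm.astype(np.uint8),0,1)[0],key=cv2.contourArea)
    (x,y),rr=cv2.minEnclosingCircle(cn); print("flange",c+[230,220],x+230,y+220,rr,onz(t,x+230,y+220,.058).round(4))
# collar black ring
k=(hsv[...,2]<45)
for c,st,mm in blobs(k[190:270,320:405],100):
    cn=cv2.convexHull(max(cv2.findContours(mm.astype(np.uint8),0,1)[0],key=cv2.contourArea)); (x,y),rr=cv2.minEnclosingCircle(cn); print("collar",x+320,y+190,rr,onz(t,x+320,y+190,.04).round(4))
crop(t["image"],320,185,410,275,7,"pics/base_t.png")
crop(s["image"],150,210,250,300,7,"pics/base_s.png")
crop(t["image"],225,215,295,285,8,"pics/st_t.png")
E
```

```text
cam [ 0.454 -0.046  1.037]
cam [ 1.145 -0.579  0.68 ]
plate [ 0.5323 -0.266   0.01  ] [np.float64(0.13), np.float64(0.132), np.float64(0.131), np.float64(0.13)]
sleeve 103 [array([0.5637, 0.1687, 0.06  ]), array([0.542 , 0.2621, 0.06  ])] [0.5528 0.2154 0.06  ] 0.0959 103.1
sleeve 108 [array([0.463 , 0.1214, 0.06  ]), array([0.4304, 0.2495, 0.06  ])] [0.4467 0.1855 0.06  ] 0.1322 104.2
flange [257.93564994 251.65765766] 257.8373489379883 251.70481872558594 15.951618194580078 [ 0.489  -0.0451  0.058 ]
collar 363.643310546875 229.13375854492188 12.355448722839355 [ 0.5313 -0.2656  0.04  ]
```

View pics/base_t.png

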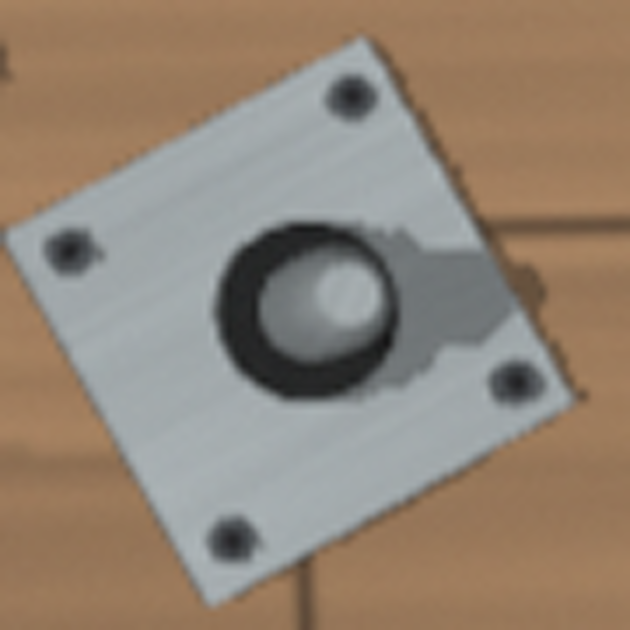

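View pics/base_s.png

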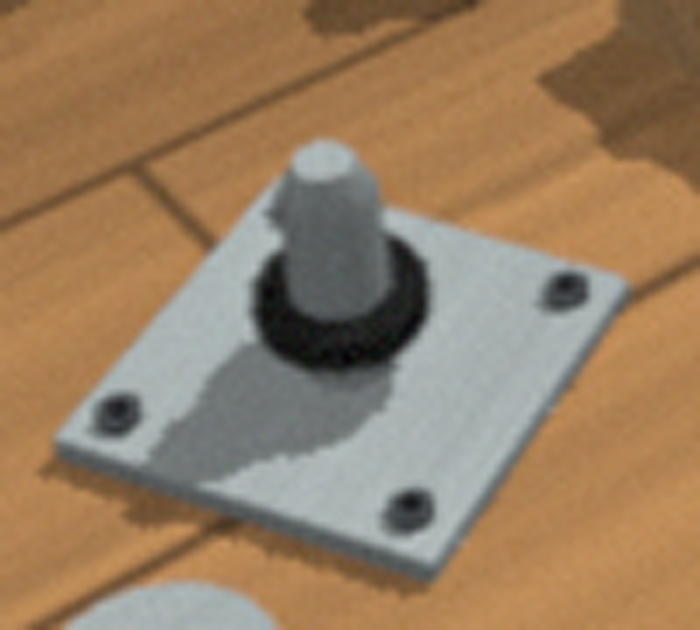

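View pics/st_t.png

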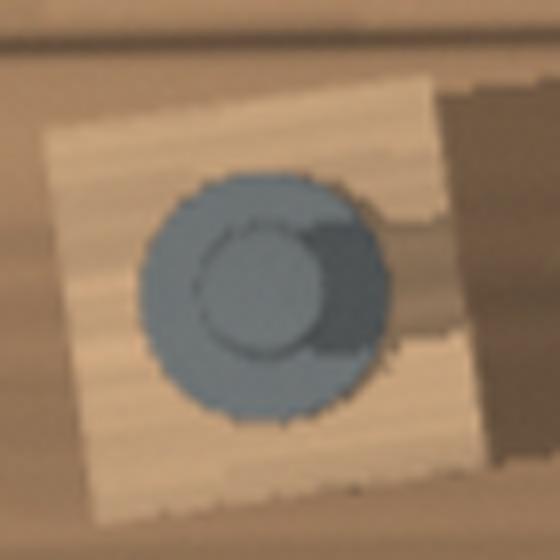

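```bash
cat >> h.py <<'E'
def go(p,Rt,cap=True):
    """print shift/turn (units of the move) from measured pose to target"""
    S=manip.sense(); Rc=R.from_quat(S["tool_rot"]); 
    sh=Rc.inv().apply(np.asarray(p)-S["tcp_pos"])/.025
    tu=np.degrees((Rc.inv()*Rt).as_rotvec())/5
    print("t",round(S["t"],2),"tcp",S["tcp_pos"].round(4),"q",S["q"].round(3),"F",S["force"].round(1),"gap",round(S["finger_gap"]*85.4,1))
    print(" shift",sh.round(2),"turn",tu.round(2), "rows>=",max(np.linalg.norm(sh)/2,np.linalg.norm(tu)/1.718).round(1))
def rot(x,y):
    x=np.array(x,float);x/=np.linalg.norm(x);y=np.array(y,float);y-=x*(x@y);y/=np.linalg.norm(y)
    return R.from_matrix(np.c_[x,y,np.cross(x,y)])
def down(yaw): # jaw axis at yaw (deg)
    a=np.radians(yaw); return rot([0,0,-1],[np.cos(a),np.sin(a),0])
A=np.array([.245,-.9695,0]) # lane axis toward bottom end
def lane(tilt,sgn=1):
    a=np.radians(tilt); return rot(np.array([0,0,-1])*np.cos(a)+A*np.sin(a), sgn*np.array([.9695,.245,0]))
E
python3 - <<'E'
from h import *
t=manip.snapshot("top");s=manip.snapshot("scene")
def tri(u1,u2):
    o1,d1=ray(t,*u1);o2,d2=ray(s,*u2)
    M=np.c_[d1,-d2]; k=np.linalg.lstsq(M,o2-o1,rcond=None)[0]; a=o1+k[0]*d1;b=o2+k[1]*d2; return ((a+b)/2).round(4),np.linalg.norm(a-b).round(4)
print("spigot tip",onz(t,369.6,226.7,.09).round(4),onz(s,195.7,232.4,.09).round(4),tri((369.6,226.7),(195.7,232.4)))
print("knob top",onz(t,257.3,250.7,.102).round(4))
print(R.from_quat(manip.sense()["tool_rot"]).as_matrix().round(3))
g=np.array([.4467,.1855,.06])-A*.010
for sg in(1,-1):
  for tl in (0,25):
    T=lane(tl,sg);print(sg,tl,T.as_matrix().round(2).tolist()); go(g+T.apply([.019,0,0])+[0,0,.14],T)
E
```

```text
spigot tip [ 0.532  -0.2667  0.09  ] [ 0.5333 -0.2652  0.09  ] (array([ 0.5326, -0.2659,  0.09  ]), np.float64(0.0019))
knob top [ 0.4894 -0.0442  0.102 ]
[[-0.     0.418 -0.908]
 [ 0.    -0.908 -0.418]
 [-1.    -0.    -0.   ]]
1 0 [[0.0, 0.97, 0.25], [0.0, 0.25, -0.97], [-1.0, 0.0, 0.0]]
t 0.45 tcp [ 0.2616 -0.5675  0.2312] q [-1.318  0.528  1.433  0.     1.181 -0.178] F [ 0.1 -0.   0.1] gap 85.3
 shift [  2.01 -24.65 -19.4 ] turn [-15.89  -0.     0.  ] rows>= 15.7
1 25 [[0.1, 0.97, 0.22], [-0.41, 0.25, -0.88], [-0.91, 0.0, 0.42]]
t 0.45 tcp [ 0.2616 -0.5675  0.2312] q [-1.318  0.528  1.433  0.     1.181 -0.178] F [ 0.1 -0.   0.1] gap 85.3
 shift [  1.94 -24.34 -19.35] turn [-15.62  -4.17   3.46] rows>= 15.6
-1 0 [[0.0, -0.97, -0.25], [0.0, -0.25, 0.97], [-1.0, 0.0, -0.0]]
t 0.45 tcp [ 0.2616 -0.5675  0.2312] q [-1.318  0.528  1.433  0.     1.181 -0.178] F [ 0.1 -0.   0.1] gap 85.3
 shift [  2.01 -24.65 -19.4 ] turn [20.11  0.    0.  ] rows>= 15.7
-1 25 [[0.1, -0.97, -0.22], [-0.41, -0.25, 0.88], [-0.91, -0.0, -0.42]]
t 0.45 tcp [ 0.2616 -0.5675  0.2312] q [-1.318  0.528  1.433  0.     1.181 -0.178] F [ 0.1 -0.   0.1] gap 85.3
 shift [  1.94 -24.34 -19.35] turn [19.75  3.64  4.38] rows>= 15.6
```

```bash
sed -i 's/^A=.*/A=np.array([-.245,.9695,0])/' h.py; python3 - <<'E'
from h import *
go([.46,-.2,.25],down(-25))
E
```

```text
t 0.45 tcp [ 0.2616 -0.5675  0.2312] q [-1.318  0.528  1.433  0.     1.181 -0.178] F [ 0.1 -0.   0.1] gap 85.3
 shift [ -0.75 -10.03 -13.36] turn [-8.05 -0.    0.  ] rows>= 8.4
```

>>> carry_out(
  commands=[
    [[-0.4,-5,-6.7,-4,0,0,70],[-0.4,-5,-6.7,-4,0,0,70],[-0.4,-5,-6.7,-4,0,0,70],[-0.4,-5,-6.7,-4,0,0,70],[-0.6,-6,-8,-5,0,0,70]],
  ],
  force=40,
)

```text
t: 0.95
tcp_pos: [0.3807, -0.3462, 0.2463]
tool_rot: [0.641, 0.298, -0.641, 0.298]
force: [1.3, -0.9, -0.1]
finger_gap: 0.819
```

```bash
python3 - <<'E'
from h import *
g=np.array([.4467,.1855,.06])-A*.010
T=lane(25); print(T.apply([.019,0,0])+g)
go([.46,-.1,.24],down(-10))
go(g+T.apply([.019,0,0])+[0,0,.12],T)
E
```

```text
[0.4471827  0.18358987 0.04278008]
t 0.95 tcp [ 0.3807 -0.3462  0.2463] q [-0.956  0.36   1.689  0.     1.093 -0.254] F [ 1.3 -0.9 -0.1] gap 70.0
 shift [ 0.25 -3.93 -9.57] turn [-6.03 -0.    0.  ] rows>= 5.2
t 0.95 tcp [ 0.3807 -0.3462  0.2463] q [-0.956  0.36   1.689  0.     1.093 -0.254] F [ 1.3 -0.9 -0.1] gap 70.0
 shift [  3.35 -11.64 -17.91] turn [-10.69   4.61  -2.37] rows>= 10.8
```

>>> carry_out(
  commands=[
    [[0,-5.8,-9.5,-5,2,-1,70],[0,-5.8,-9.5,-5,2,-1,70],[0,-5.8,-9.5,-5,2,-1,70],[0,-5.8,-9.5,-5,2,-1,70],[0,-5.8,-9.5,-5,2,-1,70]],
  ],
)

```text
t: 1.45
tcp_pos: [0.4192, -0.1, 0.2464]
tool_rot: [0.602, 0.48, -0.516, 0.374]
force: [1.1, 0.1, 0.7]
finger_gap: 0.821
```

```bash
python3 - <<'E'
from h import *
g=np.array([.4467,.1855,.06])-A*.010
T=lane(25)
go(g+T.apply([.019,0,0])+[0,0,.12],T)
E
```

```text
t 1.45 tcp [ 0.4192 -0.1     0.2464] q [-0.611  0.273  1.85   0.178  1.132 -0.43 ] F [1.1 0.1 0.7] gap 70.1
 shift [  5.47  -1.7  -10.41] turn [-5.72  2.65 -1.31] rows>= 5.9
```

>>> carry_out(
  commands=[
    [[4,-1.7,-10.4,-5.7,2.6,-1.3,70],[5.4,-1.7,-10.4,-5.7,2.6,-1.3,70],[5.4,-1.7,-10.4,-5.7,2.6,-1.3,70],[5.4,-1.7,-10.4,-5.7,2.6,-1.3,70],[5.4,-1.7,-10.4,-5.7,2.6,-1.3,70]],
  ],
)

```text
t: 1.95
tcp_pos: [0.4436, 0.1387, 0.1773]
tool_rot: [0.518, 0.664, -0.332, 0.425]
force: [0.9, -0.4, -0.4]
finger_gap: 0.818
```

```bash
python3 - <<'E'
from h import *
g=np.array([.4467,.1855,.06])-A*.010
T=lane(25)
go(g+T.apply([.019,0,0])+[0,0,.12],T)
E
```

```text
t 1.95 tcp [0.4436 0.1387 0.1773] q [-0.198  0.458  1.884  0.453  1.042 -0.723] F [ 0.9 -0.4 -0.4] gap 69.9
 shift [ 1.24  0.58 -1.31] turn [-0.01  0.05 -0.  ] rows>= 0.9
```

>>> carry_out(
  commands=[
    [[1.2,0.6,-1.3,0,0,0,70],[1.2,0.6,-1.3,0,0,0,70],[1.2,0.6,-1.3,0,0,0,70],[1.2,0.6,-1.3,0,0,0,70],[1.2,0.6,-1.3,0,0,0,70]],
  ],
)

```text
t: 2.45
tcp_pos: [0.447, 0.181, 0.165]
tool_rot: [0.518, 0.664, -0.332, 0.425]
force: [0.1, 0.3, 0.0]
finger_gap: 0.816
```

```bash
python3 - <<'E'
from h import *
g=np.array([.4467,.1855,.06])-A*.010
T=lane(25)
go(g+T.apply([.019,0,0])+[0,0,.12],T)
w=manip.snapshot("wrist"); im=w["image"].copy()
c=np.array([.4467,.1855,.06])
for p,col in((c,(255,0,0)),(g,(0,255,0)),(c+A*.062,(0,0,255)),(c-A*.062,(0,0,255))):
    cv2.circle(im,tuple(int(round(v)) for v in proj(w,p,True)),3,col,-1)
cv2.imwrite("pics/w1.png",im[:,:,::-1])
E
```

```text
t 2.45 tcp [0.447 0.181 0.165] q [-0.107  0.487  1.879  0.488  0.992 -0.666] F [0.1 0.3 0. ] gap 69.7
 shift [ 0.12  0.03 -0.05] turn [-0.03  0.05 -0.01] rows>= 0.1
```

View pics/w1.png

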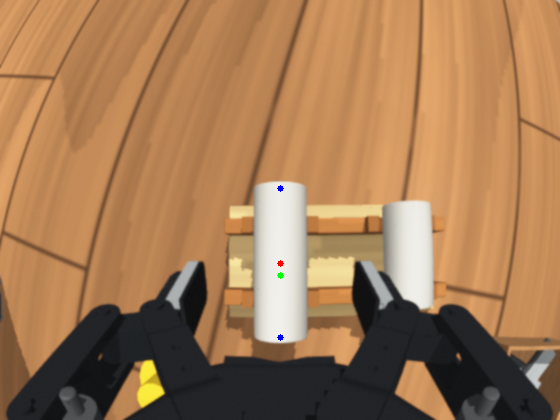

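```bash
python3 - <<'E'
from h import *
g=np.array([.4467,.1855,.06])-A*.010
T=lane(25)
go(g+T.apply([.022,0,0]),T)
E
```

```text
t 2.5 tcp [0.447 0.181 0.165] q [-0.107  0.487  1.879  0.488  0.992 -0.666] F [ 0.2 -1.  -0.1] gap 70.0
 shift [4.6  0.04 1.96] turn [-0.04  0.05 -0.01] rows>= 2.5
```

>>> carry_out(
  commands=[
    [[1.2,0,0.5,0,0,0,70],[2.4,0,1.0,0,0,0,70],[3.4,0,1.45,0,0,0,70],[4.2,0,1.8,0,0,0,70],[4.6,0,1.96,0,0,0,70]],
  ],
)

```text
t: 3.0
tcp_pos: [0.4451, 0.1848, 0.0383]
tool_rot: [0.518, 0.664, -0.333, 0.424]
force: [-1.4, 0.5, 0.8]
finger_gap: 0.819
```

>>> carry_out(
  commands=[
    [[0,0,0,0,0,0,70],[0,0,0,0,0,0,36],[0,0,0,0,0,0,36],[0,0,0,0,0,0,36],[0,0,0,0,0,0,36]],
  ],
  force=50,
)

```text
t: 3.5
tcp_pos: [0.446, 0.1856, 0.0408]
tool_rot: [0.518, 0.664, -0.331, 0.426]
force: [1.0, -4.2, 7.5]
finger_gap: 0.505
```

```bash
python3 - <<'E'
from h import *
g=np.array([.4467,.1855,.06])-A*.010
T=lane(25)
go(g+T.apply([.022,0,0]),T)
w=manip.snapshot("wrist"); im=w["image"].copy()
cv2.imwrite("pics/w2.png",im[:,:,::-1])
E
```

```text
t 3.5 tcp [0.446  0.1856 0.0408] q [-0.097  0.732  1.942  0.636  0.726 -0.88 ] F [ 1.  -4.2  7.5] gap 43.1
 shift [0.01 0.03 0.05] turn [-0.01  0.06 -0.01] rows>= 0.0
```

View pics/w2.png

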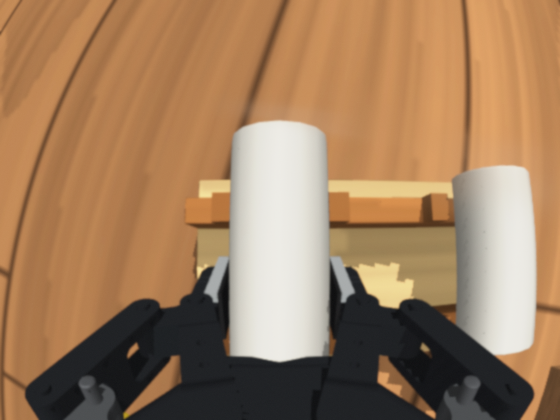

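>>> carry_out(
  commands=[
    [[-0.4,0,-0.19,0,0,0,30],[-1.4,0,-0.65,0,0,0,30],[-2.8,0,-1.3,0,0,0,30],[-4.2,0,-1.95,0,0,0,30],[-5.2,0,-2.4,0,0,0,30]],
  ],
)

```text
t: 4.05
tcp_pos: [0.4452, 0.1862, 0.1855]
tool_rot: [0.517, 0.664, -0.331, 0.426]
force: [0.9, -0.2, -1.5]
finger_gap: 0.509
```

```bash
cat >> h.py <<'E'
def stand(head,dn): # tool x heading (deg) with dn deg below horizontal, jaw left of heading
    h=np.radians(head);d=np.radians(dn)
    x=[np.cos(h)*np.cos(d),np.sin(h)*np.cos(d),-np.sin(d)]; return rot(x,[-np.sin(h),np.cos(h),0])
E
python3 - <<'E'
from h import *
go([.44,0,.26],lane(0))
T=stand(-60,25)
p=np.array([.36,-.577,.075]);print(p+T.apply([.019,0,0]))
go(p+T.apply([.019,0,0])+[0,0,.12],T)
E
```

```text
t 4.05 tcp [0.4452 0.1862 0.1855] q [-0.096  0.449  1.863  0.476  1.035 -0.631] F [ 0.9 -0.2 -1.5] gap 43.5
 shift [-5.7  -2.02  5.27] turn [-0.   -4.94 -0.  ] rows>= 4.0
[ 0.36860992 -0.59191283  0.06697025]
t 4.05 tcp [0.4452 0.1862 0.1855] q [-0.096  0.449  1.863  0.476  1.035 -0.631] F [ 0.9 -0.2 -1.5] gap 43.5
 shift [-12.36 -10.59  26.71] turn [ -3.3  -17.82   1.21] rows>= 15.6
```

>>> carry_out(
  commands=[
    [[-5.7,-1.8,5.2,0,-4.9,0,30],[-5.7,-1.8,5.2,0,-4.9,0,30],[-5.7,-1.8,5.2,0,-4.9,0,30],[-5.7,-1.8,5.2,0,-4.9,0,30],[-5.7,-1.8,5.2,0,-4.9,0,30]],
  ],
)

```text
t: 4.55
tcp_pos: [0.4469, -0.0011, 0.261]
tool_rot: [0.437, 0.556, -0.435, 0.558]
force: [0.2, 0.6, -0.9]
finger_gap: 0.507
```

```bash
python3 - <<'E'
from h import *
T=stand(-60,25)
go([.44,-.24,.28],stand(-70,70))
E
```

```text
t 4.55 tcp [ 0.4469 -0.0011  0.261 ] q [-2.540e-01  2.440e-01  1.825e+00  1.000e-03  1.069e+00 -4.970e-01] F [ 0.2  0.6 -0.9] gap 43.3
 shift [-0.76 -2.56  9.21] turn [-1.22 -3.98  0.17] rows>= 4.8
```

>>> carry_out(
  commands=[
    [[-0.8,-2.5,9.2,-1.2,-4,0.2,30],[-0.8,-2.5,9.2,-1.2,-4,0.2,30],[-0.8,-2.5,9.2,-1.2,-4,0.2,30],[-0.8,-2.5,9.2,-1.2,-4,0.2,30],[-0.8,-2.5,9.2,-1.2,-4,0.2,30]],
  ],
)

```text
t: 5.05
tcp_pos: [0.4399, -0.2363, 0.2768]
tool_rot: [0.329, 0.473, -0.469, 0.67]
force: [0.9, 1.1, -1.3]
finger_gap: 0.508
```

```bash
python3 - <<'E'
from h import *
go([.40,-.44,.28],stand(-62,48))
E
```

```text
t 5.05 tcp [ 0.4399 -0.2363  0.2768] q [-0.598  0.223  1.86  -0.28   0.797 -0.78 ] F [ 0.9  1.1 -1.3] gap 43.4
 shift [ 2.28 -4.31  6.73] turn [-1.34 -4.46  0.83] rows>= 4.2
```

```bash
cat > kin.py <<'E'
from h import *
D=[([-1.318,.528,1.433,0,1.181,-.178],[.2616,-.5675,.2312],[-.6907,-.1522,.6907,-.1507]),
([-.956,.36,1.689,0,1.093,-.254],[.3807,-.3462,.2463],[.641,.298,-.641,.298]),
([-.611,.273,1.85,.178,1.132,-.43],[.4192,-.1,.2464],[.602,.48,-.516,.374]),
([-.107,.487,1.879,.488,.992,-.666],[.447,.181,.165],[.518,.664,-.332,.425]),
([-.097,.732,1.942,.636,.726,-.88],[.446,.1856,.0408],[.518,.664,-.331,.426]),
([-.254,.244,1.825,.001,1.069,-.497],[.4469,-.0011,.261],[.437,.556,-.435,.558]),
([-.598,.223,1.86,-.28,.797,-.78],[.4399,-.2363,.2768],[.329,.473,-.469,.67])]
Ry=lambda a:R.from_euler('y',a).as_matrix();Rz=lambda a:R.from_euler('z',a).as_matrix()
ez=np.array([0,0,1.])
M=[];b=[]
for q,p,r in D:
    B=Rz(q[0]);x=R.from_quat(r).apply([1,0,0])
    M.append(np.c_[B,B@Ry(q[1])@ez,B@Ry(q[1]+q[2])@ez,x]);b.append(p)
    Rw=B@Ry(q[1]+q[2])@Rz(q[3])@Ry(q[4])@Rz(q[5])
    C=Rw.T@R.from_quat(r).as_matrix()
    D_=C
K,res,rk,sv=np.linalg.lstsq(np.vstack(M),np.hstack(b),rcond=None)
if __name__=="__main__":
    print("a d h L2 L3 Lt",K.round(4),rk,sv.round(2),"err",np.abs(np.vstack(M)@K-np.hstack(b)).max())
    print(D_.round(2))
E
python3 kin.py
```

```text
a d h L2 L3 Lt [-0.0096  0.11    0.2776  0.4838  0.3743  0.3066] 6 [4.67 3.55 2.65 0.54 0.41 0.31] err 0.03377554100733071
[[ 0. -1.  0.]
 [-0. -0. -1.]
 [ 1.  0. -0.]]
```

```bash
cat >> kin.py <<'E'
ex=np.array([1.,0,0]);ey=np.array([0,1.,0])
def cols(q):
    B=Rz(q[0]);F=B@Ry(q[1]+q[2]);W=F@Rz(q[3]);T=W@Ry(q[4])
    return dict(a=B@ex,d=B@ey,h=B@ez,L2=B@Ry(q[1])@ez,L3=F@ez,e3=F@ex,w=W@ey,T=T@ez,t=T@ex)
def fit(names):
    M=np.vstack([np.array([cols(q)[n] for n in names]).T for q,_,_ in D]);b=np.hstack([p for _,p,_ in D])
    K=np.linalg.lstsq(M,b,rcond=None)[0]; return dict(zip(names,K.round(4))),np.abs(M@K-b).max()
if __name__=="__main__":
    for n in ("a d h L2 L3 e3 T","d h L2 L3 w T","d h L2 L3 T t","d h L2 L3 e3 w T t","d h L2 L3 e3 T","d h L2 L3 T"): print(fit(n.split()))
E
python3 kin.py
```

```text
a d h L2 L3 Lt [-0.0096  0.11    0.2776  0.4838  0.3743  0.3066] 6 [4.67 3.55 2.65 0.54 0.41 0.31] err 0.03377554100733071
[[ 0. -1.  0.]
 [-0. -0. -1.]
 [ 1.  0. -0.]]
({'a': np.float64(-0.0003), 'd': np.float64(0.1111), 'h': np.float64(0.275), 'L2': np.float64(0.5872), 'L3': np.float64(0.3922), 'e3': np.float64(0.1137), 'T': np.float64(0.2967)}, np.float64(0.0002858154768365928))
({'d': np.float64(0.1247), 'h': np.float64(0.2626), 'L2': np.float64(0.4885), 'L3': np.float64(0.3619), 'w': np.float64(-0.0149), 'T': np.float64(0.3016)}, np.float64(0.032795038965066636))
({'d': np.float64(0.11), 'h': np.float64(0.2762), 'L2': np.float64(0.4785), 'L3': np.float64(0.3749), 'T': np.float64(0.3004), 't': np.float64(0.0082)}, np.float64(0.03400803104916095))
({'d': np.float64(0.1112), 'h': np.float64(0.275), 'L2': np.float64(0.587), 'L3': np.float64(0.392), 'e3': np.float64(0.1137), 'w': np.float64(-0.0), 'T': np.float64(0.2967), 't': np.float64(0.0)}, np.float64(0.00026645743249020803))
({'d': np.float64(0.1111), 'h': np.float64(0.2751), 'L2': np.float64(0.587), 'L3': np.float64(0.392), 'e3': np.float64(0.1137), 'T': np.float64(0.2967)}, np.float64(0.00026960620712990213))
({'d': np.float64(0.1102), 'h': np.float64(0.2798), 'L2': np.float64(0.4757), 'L3': np.float64(0.3667), 'T': np.float64(0.3057)}, np.float64(0.034829284263214744))
```

```bash
cat > ik.py <<'E'
from kin import *
from scipy.optimize import least_squares
KK=dict(d=.1111,h=.275,L2=.587,L3=.392,e3=.1137,T=.2967)
C=np.array([[0,-1,0],[0,0,-1],[1,0,0.]])
lo=np.array([-3.08,-.75,.22,-1.43,0,-2.85])+.03;hi=np.array([3.08,2.2,2.44,4.57,2.65,2.85])-.03
def fk(q):
    c=cols(q);p=sum(KK[k]*c[k] for k in KK)
    return p,Rz(q[0])@Ry(q[1]+q[2])@Rz(q[3])@Ry(q[4])@Rz(q[5])@C
def ik(p,Rt,q0):
    def f(q):
        pp,RR=fk(q); return np.r_[(pp-p)*5,(R.from_matrix(RR.T)*Rt).as_rotvec()]
    s=least_squares(f,np.clip(q0,lo,hi),bounds=(lo,hi)); return s.x,np.linalg.norm(s.fun)
E
python3 - <<'E'
from ik import *
q0=manip.sense()["q"]
for az in(-60,-75):
 for r in(.6,.68,.75):
  for hd in(az,az+15,az-15,az+40,az-40):
   T=stand(hd,25);p=np.array([r*np.cos(np.radians(az)),r*np.sin(np.radians(az)),.075])
   q=q0;
   for dz in(.12,.06,0):
     for k in range(3): pass
     q,e=ik(p+T.apply([.019,0,0])+[0,0,dz],T,q)
     if dz in(.12,0):print(az,r,hd,dz,q.round(2),round(e,4))
E
```

```text
-60 0.6 -60 0.12 [-1.2   0.45  1.97 -1.4   0.03 -0.26] 0.4673
-60 0.6 -60 0 [-1.2   0.66  1.91 -1.4   0.03 -0.27] 0.6202
-60 0.6 -45 0.12 [-1.29  0.43  1.94  0.96  0.22 -2.82] 0.5273
-60 0.6 -45 0 [-1.24  0.65  1.9   0.94  0.12 -2.82] 0.6663
-60 0.6 -75 0.12 [-1.19  0.45  1.97 -1.4   0.09 -0.08] 0.4405
-60 0.6 -75 0 [-1.16  0.67  1.9  -1.4   0.13 -0.03] 0.6008
-60 0.6 -20 0.12 [-1.36  0.45  1.8   0.72  0.62 -2.82] 0.6764
-60 0.6 -20 0 [-1.31  0.66  1.79  0.67  0.46 -2.82] 0.7886
-60 0.6 -100 0.12 [-0.9   0.61  1.83 -1.4   0.77  0.5 ] 0.3164
-60 0.6 -100 0 [-0.86  0.85  1.75 -1.4   0.84  0.64] 0.4253
-60 0.68 -60 0.12 [-1.18  0.54  1.82 -1.4   0.03 -0.25] 0.4079
-60 0.68 -60 0 [-1.18  0.73  1.77 -1.4   0.03 -0.25] 0.5422
-60 0.68 -45 0.12 [-1.28  0.53  1.79  0.98  0.26 -2.82] 0.4683
-60 0.68 -45 0 [-1.24  0.72  1.75  0.97  0.16 -2.82] 0.5929
-60 0.68 -75 0.12 [-1.16  0.55  1.81 -1.4   0.12 -0.06] 0.3812
-60 0.68 -75 0 [-1.15  0.74  1.75 -1.4   0.15 -0.03] 0.5222
-60 0.68 -20 0.12 [-1.36  0.56  1.63  0.76  0.69 -2.82] 0.6155
-60 0.68 -20 0 [-1.31  0.74  1.62  0.71  0.55 -2.82] 0.7204
-
[... 1881 characters left out ...]
4   0.74  0.42] 0.2647
-75 0.68 -115 0 [-1.17  0.89  1.61 -1.4   0.79  0.53] 0.3656
-75 0.75 -75 0.12 [-1.43  0.62  1.69 -1.4   0.03 -0.24] 0.3524
-75 0.75 -75 0 [-1.43  0.8   1.64 -1.4   0.03 -0.24] 0.4727
-75 0.75 -60 0.12 [-1.53  0.61  1.65  1.    0.29 -2.82] 0.4127
-75 0.75 -60 0 [-1.5   0.79  1.61  0.98  0.2  -2.82] 0.5267
-75 0.75 -90 0.12 [-1.4   0.63  1.67 -1.4   0.14 -0.06] 0.3246
-75 0.75 -90 0 [-1.4   0.81  1.62 -1.4   0.16 -0.03] 0.4517
-75 0.75 -35 0.12 [-1.62  0.65  1.47  0.8   0.76 -2.82] 0.5571
-75 0.75 -35 0 [-1.58  0.81  1.45  0.75  0.64 -2.82] 0.6565
-75 0.75 -115 0.12 [-1.21  0.74  1.54 -1.4   0.72  0.36] 0.2147
-75 0.75 -115 0 [-1.2   0.93  1.47 -1.4   0.76  0.45] 0.3084
```

```bash
python3 - <<'E'
from ik import *
az=-60
for r in(.5,.6,.7):
  for rel in range(-180,181,30):
   T=stand(az+rel,25);p=np.array([r*np.cos(np.radians(az)),r*np.sin(np.radians(az)),.075])
   best={}
   for q4 in(-1.2,0,1.5,3.1,4.3):
    for q6 in(-2,0,2):
     for dz in(0,):
      q,e=ik(p+T.apply([.019,0,0])+[0,0,dz],T,[-1.2,.7,1.8,q4,.8,q6])
      if e<1e-4: best[tuple(q.round(1))]=q.round(2)
   for k in best.values(): print(r,rel,k)
E
```

```text
0.5 -180 [-1.2   1.11  1.19 -0.15  1.97  1.45]
0.5 -150 [-1.03  1.09  1.26 -0.47  1.85  1.2 ]
0.5 -120 [-0.88  1.04  1.45 -0.77  1.59  1.08]
0.5 -90 [-0.78  0.99  1.73 -1.15  1.28  1.14]
0.5 -60 [-0.78  1.    2.05  4.5   1.11  1.46]
0.5 -30 [-1.    1.14  2.36  3.66  1.45  1.77]
0.5 30 [-1.83  1.14  2.36  1.97  1.25  1.2 ]
0.5 60 [-1.83  1.    2.05  1.26  1.16  1.67]
0.5 90 [-1.71  0.99  1.73  0.81  1.42  1.9 ]
0.5 120 [-1.55  1.04  1.45  0.49  1.71  1.89]
0.5 150 [-1.37  1.09  1.26  0.19  1.92  1.72]
0.5 180 [-1.2   1.11  1.19 -0.15  1.97  1.45]
0.6 -180 [-1.18  1.22  0.84 -0.15  2.21  1.43]
0.6 -150 [-1.03  1.19  0.93 -0.52  2.04  1.09]
0.6 -120 [-0.9   1.11  1.17 -0.8   1.72  0.92]
0.6 -90 [-0.82  1.03  1.48 -1.13  1.35  0.94]
0.6 -30 [-1.01  1.01  2.12  3.7   1.13  1.57]
0.6 0 [-1.37  1.07  2.26  2.84  1.31  1.51]
0.6 30 [-1.65  1.01  2.12  2.02  1.13  1.58]
0.6 60 [-1.69  0.98  1.82  1.31  1.2   1.93]
0.6 90 [-1.62  1.03  1.48  0.87  1.51  2.09]
0.6 120 [-1.49  1.11  1.17  0.57  1.86  2.04]
0.6 150 [-1.33  1.19  0.93  0.25  2.13  1.81]
0.6 180 [-1.18  1.22  0.84 -0.15  2.21  1.43]
0.7 -180 [-1.16  1.4   0.34 -0.18  2.52  1.37]
0.7 -150 [-1.03  1.35  0.49 -0.62  2.28  0.91]
0.7 -120 [-0.92  1.22  0.83 -0.85  1.87  0.74]
0.7 -90 [-0.85  1.1   1.21 -1.12  1.41  0.75]
0.7 -30 [-1.02  0.98  1.88  3.79  0.91  1.39]
0.7 0 [-1.3   0.99  2.01  2.87  1.    1.61]
0.7 30 [-1.53  0.98  1.88  2.    1.    1.85]
0.7 60 [-1.59  1.01  1.58  1.32  1.21  2.16]
0.7 90 [-1.54  1.1   1.21  0.92  1.6   2.28]
0.7 120 [-1.44  1.22  0.83  0.67  2.03  2.22]
0.7 150 [-1.3   1.35  0.49  0.36  2.39  1.95]
0.7 180 [-1.16  1.4   0.34 -0.18  2.52  1.37]
```

```bash
python3 - <<'E'
from ik import *
from scipy.spatial.transform import Slerp
S=manip.sense();q=S["q"];p=S["tcp_pos"];Rc=R.from_quat(S["tool_rot"])
az=np.radians(-60);r=.6;f=np.array([r*np.cos(az),r*np.sin(az),.075])
T2=stand(-180,25)
e2=f+T2.apply([.019,0,0])
for P,T in (([.36,-.45,.30],stand(-130,80)),([.30,-.5,.30],stand(-178,65)),(e2+[0,0,.15],T2),(e2,T2)):
    sl=Slerp([0,1],R.concatenate([Rc,T]))
    for a in (.25,.5,.75,1):
        q,e=ik(p+a*(np.array(P)-p),sl(a),q); print(q.round(2),round(e,4))
    print('--');p=np.array(P);Rc=T
print(f,e2)
E
```

```text
[-0.71  0.25  1.79 -0.26  0.89 -0.65] 0.0
[-0.81  0.28  1.71 -0.23  0.99 -0.52] 0.0
[-0.91  0.33  1.61 -0.21  1.1  -0.39] 0.0
[-1.    0.38  1.5  -0.18  1.21 -0.25] 0.0
--
[-1.    0.41  1.46 -0.25  1.28 -0.02] 0.0
[-1.    0.45  1.42 -0.31  1.35  0.19] 0.0
[-1.01  0.49  1.37 -0.35  1.44  0.38] 0.0
[-1.03  0.53  1.31 -0.38  1.53  0.56] 0.0
--
[-0.98  0.62  1.28 -0.51  1.6   0.64] 0.0
[-0.95  0.71  1.24 -0.62  1.68  0.69] 0.0
[-0.92  0.81  1.21 -0.73  1.77  0.74] 0.0
[-0.9   0.91  1.17 -0.83  1.86  0.78] 0.0
--
[-0.9   0.96  1.18 -0.82  1.82  0.82] 0.0
[-0.9   1.01  1.18 -0.82  1.78  0.86] 0.0
[-0.9   1.06  1.18 -0.81  1.75  0.89] 0.0
[-0.9   1.11  1.17 -0.8   1.72  0.92] 0.0
--
[ 0.3        -0.51961524  0.075     ] [ 0.28278015 -0.51961524  0.06697025]
```

```bash
python3 - <<'E'
from h import *
go([.36,-.45,.30],stand(-130,80))
E
```

```text
t 5.05 tcp [ 0.4399 -0.2363  0.2768] q [-0.598  0.223  1.86  -0.28   0.797 -0.78 ] F [ 0.9  1.1 -1.3] gap 43.4
 shift [ 1.47 -5.95  6.83] turn [11.65  1.77 -3.06] rows>= 7.1
```

>>> carry_out(
  commands=[
    [[1.5,-5.9,6.8,11.6,1.8,-3,30],[1.5,-5.9,6.8,11.6,1.8,-3,30],[1.5,-5.9,6.8,11.6,1.8,-3,30],[1.5,-5.9,6.8,11.6,1.8,-3,30],[1.5,-5.9,6.8,11.6,1.8,-3,30]],
  ],
)

```text
t: 5.55
tcp_pos: [0.3606, -0.4508, 0.2994]
tool_rot: [-0.525, -0.339, 0.646, -0.437]
force: [0.7, 0.2, -1.7]
finger_gap: 0.505
```

```bash
python3 - <<'E'
from h import *
go([.33,-.48,.30],stand(-155,72))
go([.30,-.5,.30],stand(-178,65))
E
```

```text
t 5.55 tcp [ 0.3606 -0.4508  0.2994] q [-1.002  0.349  1.561 -0.19   1.096 -0.527] F [ 0.7  0.2 -1.7] gap 43.1
 shift [ 0.3  -0.67  1.52] turn [ 8.09 -1.12 -2.44] rows>= 5.0
t 5.55 tcp [ 0.3606 -0.4508  0.2994] q [-1.002  0.349  1.561 -0.19   1.096 -0.527] F [ 0.7  0.2 -1.7] gap 43.1
 shift [ 0.55 -1.47  2.7 ] turn [12.3  -2.34 -4.41] rows>= 7.7
```

>>> carry_out(
  commands=[
    [[0.3,-0.7,1.5,8,-1.1,-2.4,30],[0.3,-0.7,1.5,8,-1.1,-2.4,30],[0.3,-0.7,1.5,8,-1.1,-2.4,30],[0.3,-0.7,1.5,8,-1.1,-2.4,30],[0.3,-0.7,1.5,8,-1.1,-2.4,30]],
  ],
)

```text
t: 6.05
tcp_pos: [0.3314, -0.4758, 0.2992]
tool_rot: [-0.574, -0.131, 0.789, -0.179]
force: [-0.5, 0.0, -1.3]
finger_gap: 0.501
```

```bash
python3 - <<'E'
from h import *
go([.30,-.51,.26],stand(-180,45))
E
```

```text
t 6.05 tcp [ 0.3314 -0.4758  0.2992] q [-0.997  0.44   1.43  -0.32   1.325  0.213] F [-0.5  0.  -1.3] gap 42.8
 shift [2.02 0.69 1.16] turn [ 4.42 -5.32 -2.7 ] rows>= 4.3
```

>>> carry_out(
  commands=[
    [[2,0.7,1.2,4.4,-5.3,-2.7,30],[2,0.7,1.2,4.4,-5.3,-2.7,30],[2,0.7,1.2,4.4,-5.3,-2.7,30],[2,0.7,1.2,4.4,-5.3,-2.7,30],[2,0.7,1.2,4.4,-5.3,-2.7,30]],
  ],
)

```text
t: 6.55
tcp_pos: [0.301, -0.5112, 0.2586]
tool_rot: [-0.382, -0.002, 0.924, -0.002]
force: [0.5, 0.8, -1.4]
finger_gap: 0.503
```

```bash
python3 - <<'E'
from h import *
go([.283,-.52,.16],stand(-180,25))
E
```

```text
t 6.55 tcp [ 0.301  -0.5112  0.2586] q [-0.939  0.723  1.215 -0.616  1.706  0.7  ] F [ 0.5  0.8 -1.4] gap 43.0
 shift [ 3.3   0.36 -2.28] turn [ 0.06 -3.99 -0.04] rows>= 2.3
```

>>> carry_out(
  commands=[
    [[1,0.1,-0.7,0,-1.4,0,30],[2,0.2,-1.4,0,-2.8,0,30],[3,0.3,-2,0.1,-4,0,30],[3.3,0.36,-2.3,0.1,-4,0,30],[3.3,0.36,-2.3,0.1,-4,0,30]],
  ],
)

```text
t: 7.05
tcp_pos: [0.2821, -0.5204, 0.1598]
tool_rot: [-0.217, 0.001, 0.976, -0.002]
force: [-0.2, -0.6, -0.9]
finger_gap: 0.505
```

```bash
python3 - <<'E'
from h import *
go([.283,-.52,.075],stand(-180,25))
s=manip.snapshot("scene");crop(s["image"],20,130,220,330,3,"pics/s2.png")
t=manip.snapshot("top");cv2.imwrite("pics/t2.png",t["image"][:,:,::-1])
w=manip.snapshot("wrist");cv2.imwrite("pics/w3.png",w["image"][:,:,::-1])
E
```

```text
t 7.05 tcp [ 0.2821 -0.5204  0.1598] q [-0.903  0.983  1.186 -0.821  1.796  0.843] F [-0.2 -0.6 -0.9] gap 43.1
 shift [ 1.4  -0.03 -3.09] turn [-0.02 -0.01 -0.04] rows>= 1.7
```

View pics/s2.png

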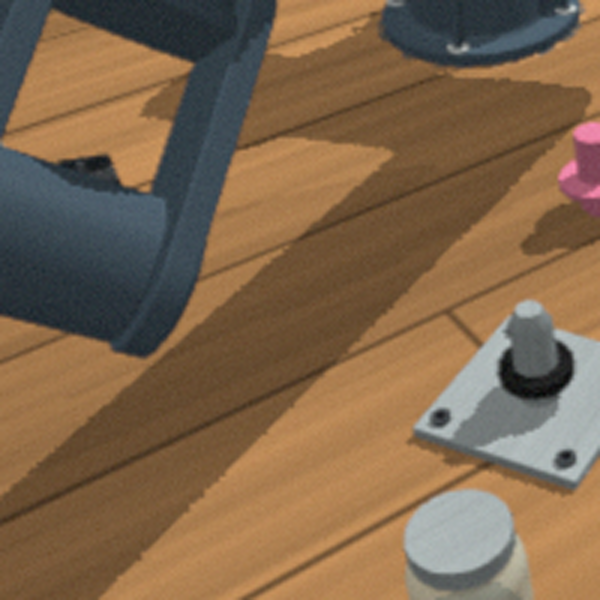

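View pics/w3.png

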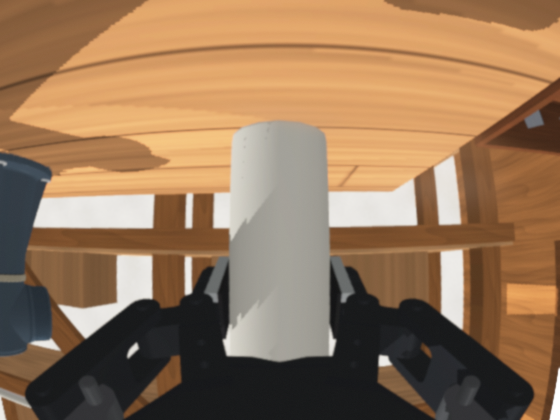

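>>> carry_out(
  commands=[
    [[0.3,0,-0.7,0,0,0,30],[0.7,0,-1.5,0,0,0,30],[1.1,0,-2.4,0,0,0,30],[1.4,0,-3.1,0,0,0,30],[1.4,0,-3.1,0,0,0,30]],
  ],
)

```text
t: 7.7
tcp_pos: [0.2829, -0.5212, 0.075]
tool_rot: [-0.217, 0.002, 0.976, -0.001]
force: [0.0, -0.1, -0.9]
finger_gap: 0.508
```

```bash
python3 - <<'E'
from h import *
go([.2826,-.5195,.060],stand(-180,25))
E
```

```text
t 7.7 tcp [ 0.2829 -0.5212  0.075 ] q [-0.903  1.101  1.171 -0.806  1.724  0.92 ] F [ 0.  -0.1 -0.9] gap 43.4
 shift [ 0.26 -0.07 -0.54] turn [-0.03 -0.02 -0.04] rows>= 0.3
```

>>> carry_out(
  commands=[
    [[0.04,0,-0.1,0,0,0,30],[0.09,0,-0.2,0,0,0,30],[0.14,0,-0.3,0,0,0,30],[0.2,0,-0.41,0,0,0,30],[0.2,0,-0.41,0,0,0,30]],
  ],
)

```text
t: 8.2
tcp_pos: [0.2833, -0.5222, 0.0658]
tool_rot: [-0.218, 0.003, 0.976, -0.002]
force: [0.2, 0.5, -1.5]
finger_gap: 0.508
```

>>> carry_out(
  commands=[
    [[0,0,0,0,0,0,30],[0.01,0,-0.02,0,0,0,30],[0.02,0,-0.04,0,0,0,30],[0.03,0,-0.06,0,0,0,30],[0.03,0,-0.06,0,0,0,30]],
  ],
)

```text
t: 8.7
tcp_pos: [0.2833, -0.5223, 0.0641]
tool_rot: [-0.218, 0.003, 0.976, -0.002]
force: [-0.4, 0.0, -1.6]
finger_gap: 0.506
```

>>> carry_out(
  commands=[
    [[0.01,0,-0.02,0,0,0,30],[0.02,0,-0.05,0,0,0,30],[0.03,0,-0.07,0,0,0,30],[0.04,0,-0.09,0,0,0,30],[0.05,0,-0.11,0,0,0,30]],
  ],
)

```text
t: 9.2
tcp_pos: [0.2833, -0.5223, 0.0615]
tool_rot: [-0.217, 0.003, 0.976, -0.002]
force: [0.6, -0.3, 0.9]
finger_gap: 0.506
```

>>> carry_out(
  commands=[
    [[0.01,0,-0.02,0,0,0,30],[0.02,0,-0.04,0,0,0,30],[0.03,0,-0.06,0,0,0,30],[0.03,0,-0.06,0,0,0,30],[0.03,0,-0.06,0,0,0,30]],
  ],
)

```text
t: 9.7
tcp_pos: [0.2834, -0.5224, 0.0614]
tool_rot: [-0.217, 0.004, 0.976, -0.002]
force: [2.1, 0.7, 6.1]
finger_gap: 0.506
```

>>> carry_out(
  commands=[
    [[0,0,0.03,0,0,0,46],[0,0,0.03,0,0,0,55],[0,0,0.03,0,0,0,70],[0,0,0.03,0,0,0,75],[0,0,0.03,0,0,0,75]],
  ],
)

```text
t: 10.2
tcp_pos: [0.2829, -0.5223, 0.0599]
tool_rot: [-0.218, 0.003, 0.976, -0.002]
force: [0.8, 1.5, 0.7]
finger_gap: 0.88
```

```bash
python3 - <<'E'
from h import *
print(manip.sense()["force"].round(1))
w=manip.snapshot("wrist");cv2.imwrite("pics/w4.png",w["image"][:,:,::-1])
E
```

```text
[0.8 1.5 0.7]
```

View pics/w4.png

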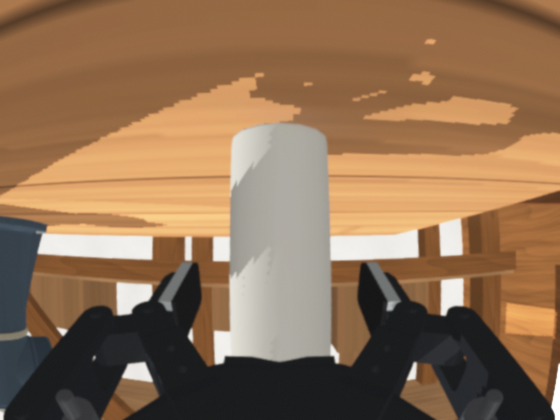

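>>> carry_out(
  commands=[
    [[-0.5,0,0,0,0,0,80],[-1.5,0,0,0,0,0,80],[-2.8,0,0,0,0,0,80],[-4,0,0.0,0,0,0,80],[-4.6,0,0.8,0,0,0,80]],
  ],
)

```text
t: 10.75
tcp_pos: [0.3816, -0.5205, 0.1264]
tool_rot: [-0.218, 0.002, 0.976, -0.003]
force: [0.6, -0.7, 0.3]
finger_gap: 0.935
```

```bash
python3 - <<'E'
from ik import *
S=manip.sense()
s=np.array([.3025,-.522,.0])
for y in(-60,-150,30,120,-90,0):
  q,e=ik(s+[0,0,.25],down(y),[-1.2,.5,1.4,0,1.2,.5]); print(y,q.round(2),round(e,4))
go(s+[0.05,0.02,.26],stand(-180,55))
t=manip.snapshot("top");crop(t["image"],360,220,560,420,3,"pics/t3.png")
E
```

```text
-60 [-1.23  0.48  1.47 -0.    1.2  -0.18] 0.0
-150 [-1.23  0.48  1.47  0.    1.2   1.39] 0.0
30 [-1.23  0.48  1.47  0.    1.2  -1.75] 0.0
120 [-1.27  0.47  1.49  0.07  1.18  2.82] 0.0991
-90 [-1.23  0.48  1.47 -0.    1.2   0.34] 0.0
0 [-1.23  0.48  1.47  0.    1.2  -1.23] 0.0
t 10.75 tcp [ 0.3816 -0.5205  0.1264] q [-0.807  1.114  0.932 -0.783  1.936  0.812] F [ 0.6 -0.7  0.3] gap 79.9
 shift [-1.23 -0.71  5.33] turn [-0.01  5.96 -0.1 ] rows>= 3.5
```

View pics/t3.png

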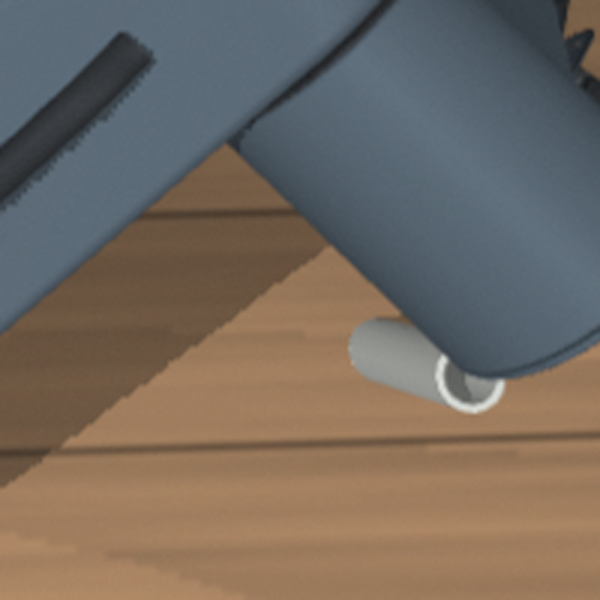

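>>> carry_out(
  commands=[
    [[-0.8,0,1.8,0,0,0,80],[-1.6,-0.3,3.6,0,1,0,80],[-1.6,-0.7,5.3,0,2.5,0,80],[-1.4,-0.7,5.3,0,4,0,80],[-1.2,-0.7,5.3,0,6,-0.1,80]],
  ],
)

```text
t: 11.3
tcp_pos: [0.3495, -0.5031, 0.2627]
tool_rot: [-0.456, 0.004, 0.89, -0.0]
force: [-1.3, -0.4, -0.4]
finger_gap: 0.937
```

```bash
python3 - <<'E'
from h import *
go([.3025,-.522,.22],down(-90))
E
```

```text
t 11.3 tcp [ 0.3495 -0.5031  0.2627] q [-0.919  0.692  1.176 -0.489  1.67   0.707] F [-1.3 -0.4 -0.4] gap 80.0
 shift [2.49 0.75 0.52] turn [-0.06  7.16 -0.06] rows>= 4.2
```

>>> carry_out(
  commands=[
    [[2.5,0.7,0.5,0,7.1,0,80],[2.5,0.7,0.5,0,7.1,0,80],[2.5,0.7,0.5,0,7.1,0,80],[2.5,0.7,0.5,0,7.1,0,80],[2.5,0.7,0.5,0,7.1,0,80]],
  ],
)

```text
t: 11.8
tcp_pos: [0.2983, -0.5206, 0.2183]
tool_rot: [-0.703, 0.004, 0.712, 0.002]
force: [0.3, 0.5, 0.2]
finger_gap: 0.936
```

```bash
python3 - <<'E'
from h import *
w=manip.snapshot("wrist");im=w["image"].copy()
go([.3025,-.522,.12],down(-90))
for z in(0,.124):
  cv2.circle(im,tuple(int(round(v)) for v in proj(w,[.3025,-.522,z],True)),3,(255,0,0),-1)
cv2.imwrite("pics/w5.png",im[:,:,::-1])
E
```

```text
t 11.85 tcp [ 0.2991 -0.5206  0.2179] q [-1.228  0.511  1.507 -0.015  1.125  0.357] F [-0.7  0.6  1. ] gap 80.0
 shift [ 3.91  0.05 -0.19] turn [-0.09  0.16 -0.03] rows>= 2.0
```

View pics/w5.png

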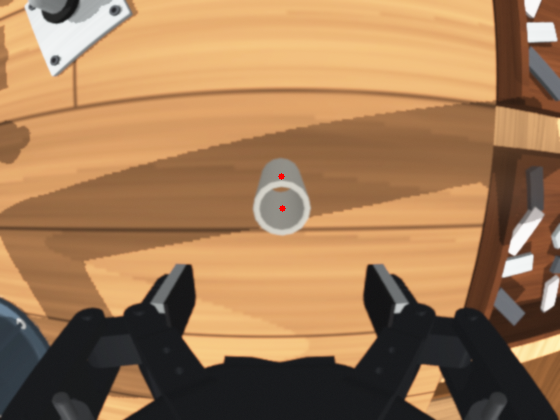

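>>> carry_out(
  commands=[
    [[1.2,0.05,-0.19,-0.1,0.16,0,75],[2.4,0.05,-0.19,-0.1,0.16,0,75],[3.6,0.05,-0.19,-0.1,0.16,0,75],[4.6,0.05,-0.19,-0.1,0.16,0,75],[5.3,0.05,-0.19,-0.1,0.16,0,75]],
  ],
)

```text
t: 12.35
tcp_pos: [0.3058, -0.5208, 0.0819]
tool_rot: [-0.706, -0.003, 0.708, -0.002]
force: [-0.4, -0.2, -0.5]
finger_gap: 0.877
```

```bash
python3 - <<'E'
from h import *
go([.3025,-.522,.085],down(-90))
E
```

```text
t 12.35 tcp [ 0.3058 -0.5208  0.0819] q [-1.224  0.698  1.601 -0.003  0.843  0.341] F [-0.4 -0.2 -0.5] gap 74.9
 shift [-0.12  0.05  0.13] turn [0.09 0.03 0.01] rows>= 0.1
```

>>> carry_out(
  commands=[
    [[-0.08,0.03,0.1,0.08,0,0,75],[-0.08,0.03,0.1,0.08,0,0,60],[-0.08,0.03,0.1,0.08,0,0,30],[-0.08,0.03,0.1,0.08,0,0,30],[-0.08,0.03,0.1,0.08,0,0,30]],
  ],
  force=60,
)

```text
t: 12.85
tcp_pos: [0.3033, -0.5237, 0.0878]
tool_rot: [0.708, -0.002, -0.707, 0.001]
force: [0.9, 1.2, 4.6]
finger_gap: 0.506
```

```bash
python3 - <<'E'
from h import *
go([.3025,-.522,.085],down(-90))
w=manip.snapshot("wrist");cv2.imwrite("pics/w6.png",w["image"][:,:,::-1])
E
```

```text
t 12.85 tcp [ 0.3033 -0.5237  0.0878] q [-1.23   0.689  1.601 -0.     0.847  0.342] F [0.9 1.2 4.6] gap 43.2
 shift [ 0.11 -0.07  0.03] turn [-0.02 -0.02 -0.06] rows>= 0.1
```

View pics/w6.png

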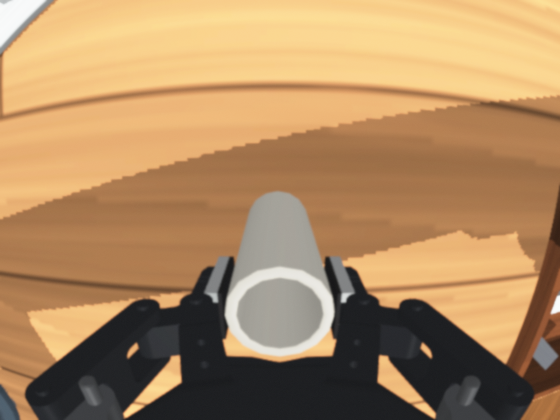

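```bash
python3 - <<'E'
from h import *
go([.3033,-.5237,.235],down(-90))
go([.5325,-.266,.235],down(-90))
E
```

```text
t 12.9 tcp [ 0.3032 -0.5238  0.0878] q [-1.23   0.689  1.601 -0.     0.847  0.342] F [0.4 1.3 7. ] gap 43.2
 shift [-5.89  0.03 -0.01] turn [-0.02 -0.02 -0.06] rows>= 2.9
t 12.9 tcp [ 0.3032 -0.5238  0.0878] q [-1.23   0.689  1.601 -0.     0.847  0.342] F [0.4 1.3 7. ] gap 43.2
 shift [ -5.92 -10.3   -9.16] turn [-0.02 -0.02 -0.06] rows>= 7.5
```

>>> carry_out(
  commands=[
    [[-0.5,0,0,0,0,0,30],[-2,0,0,0,0,0,30],[-4,0,0,0,0,0,30],[-6,-1,-1,0,0,0,30],[-6,-2.3,-2.1,0,0,0,30]],
  ],
)

```text
t: 13.4
tcp_pos: [0.3559, -0.4705, 0.2425]
tool_rot: [0.709, -0.008, -0.705, 0.003]
force: [0.9, -0.3, -1.3]
finger_gap: 0.507
```

```bash
python3 - <<'E'
from h import *
go([.5325,-.266,.235],down(-90))
E
```

```text
t 13.4 tcp [ 0.3559 -0.4705  0.2425] q [-1.112  0.461  1.523 -0.002  1.141  0.466] F [ 0.9 -0.3 -1.3] gap 43.3
 shift [ 0.21 -8.23 -7.01] turn [-0.07 -0.07 -0.18] rows>= 5.4
```

>>> carry_out(
  commands=[
    [[0.2,-8.2,-7,0,0,0,30],[0.2,-8.2,-7,0,0,0,30],[0.2,-8.2,-7,0,0,0,30],[0.2,-8.2,-7,0,0,0,30],[0.2,-8.2,-7,0,0,0,30]],
  ],
)

```text
t: 13.9
tcp_pos: [0.5185, -0.2737, 0.2316]
tool_rot: [0.707, -0.002, -0.707, 0.0]
force: [1.4, -0.9, -1.7]
finger_gap: 0.501
```

>>> carry_out(
  commands=[
    [[0,-0.85,-0.7,0,0,0,30],[0,-0.85,-0.7,0,0,0,30],[0,-0.85,-0.7,0,0,0,30],[0,-0.85,-0.7,0,0,0,30],[0,-0.85,-0.7,0,0,0,30]],
  ],
)

```text
t: 14.4
tcp_pos: [0.5345, -0.2554, 0.2311]
tool_rot: [0.707, -0.002, -0.707, -0.0]
force: [-0.4, -0.4, -0.8]
finger_gap: 0.504
```

```bash
python3 - <<'E'
from h import *
w=manip.snapshot("wrist");s=manip.snapshot("scene")
S=manip.sense()
go([.5330,-.266,.235],down(-90))
im=w["image"].copy()
for P in ([.5325,-.266,.09],[.5325,-.266,.01]):
  cv2.circle(im,tuple(int(round(v)) for v in proj(w,P,True)),2,(255,0,0),-1)
cv2.imwrite("pics/w7.png",im[:,:,::-1])
im=s["image"].copy(); cv2.imwrite("pics/s7.png",cv2.resize(im[130:300,110:280,::-1],None,fx=3.5,fy=3.5,interpolation=2))
E
```

```text
t 14.5 tcp [ 0.5346 -0.2553  0.2311] q [-0.633  0.483  1.518 -0.002  1.139  0.942] F [ 1.3 -0.2 -1.9] gap 42.7
 shift [-0.15  0.43  0.06] turn [-0.04 -0.01 -0.03] rows>= 0.2
```

View pics/w7.png

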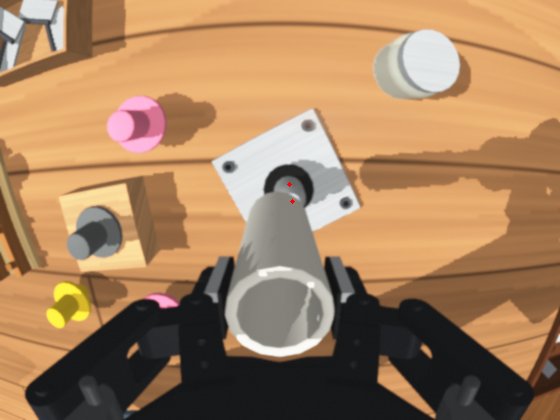

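View pics/s7.png

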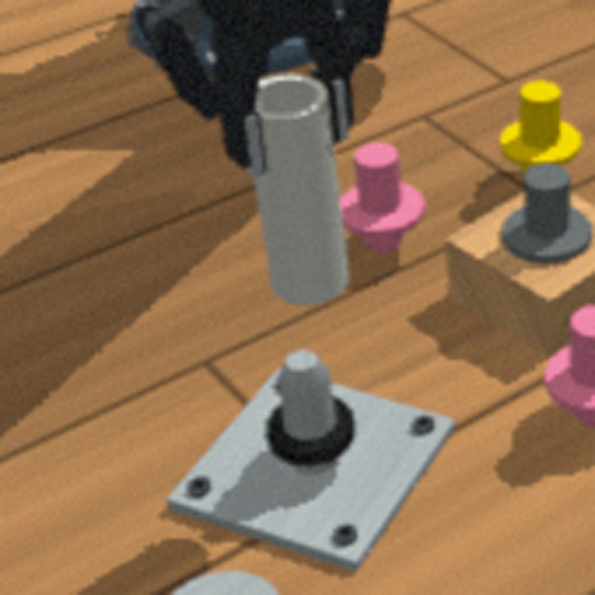

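>>> carry_out(
  commands=[
    [[0,0.43,0.06,0,0,0,30],[0,0.43,0.06,0,0,0,30],[0,0.43,0.06,0,0,0,30],[0,0.43,0.06,0,0,0,30],[0,0.43,0.06,0,0,0,30]],
  ],
)

```text
t: 15.0
tcp_pos: [0.5338, -0.2648, 0.231]
tool_rot: [0.707, -0.001, -0.707, 0.0]
force: [-1.0, 0.3, -1.8]
finger_gap: 0.505
```

```bash
python3 - <<'E'
from h import *
go([.5333,-.266,.19],down(-90))
w=manip.snapshot("wrist");s=manip.snapshot("scene");t=manip.snapshot("top")
im=w["image"].copy()
for P in ([.5325,-.266,.09],[.5325,-.266,.01]):
  cv2.circle(im,tuple(int(round(v)) for v in proj(w,P,True)),1,(255,0,0),-1)
crop(im,200,100,380,260,4,"pics/w8.png")
crop(s["image"],110,130,280,300,3.5,"pics/s8.png")
crop(t["image"],320,185,410,275,6,"pics/t8.png")
E
```

```text
t 15.0 tcp [ 0.5338 -0.2648  0.231 ] q [-0.647  0.488  1.51  -0.002  1.142  0.926] F [-1.   0.3 -1.8] gap 43.1
 shift [1.64 0.04 0.02] turn [-0.02 -0.01 -0.03] rows>= 0.8
```

View pics/w8.png

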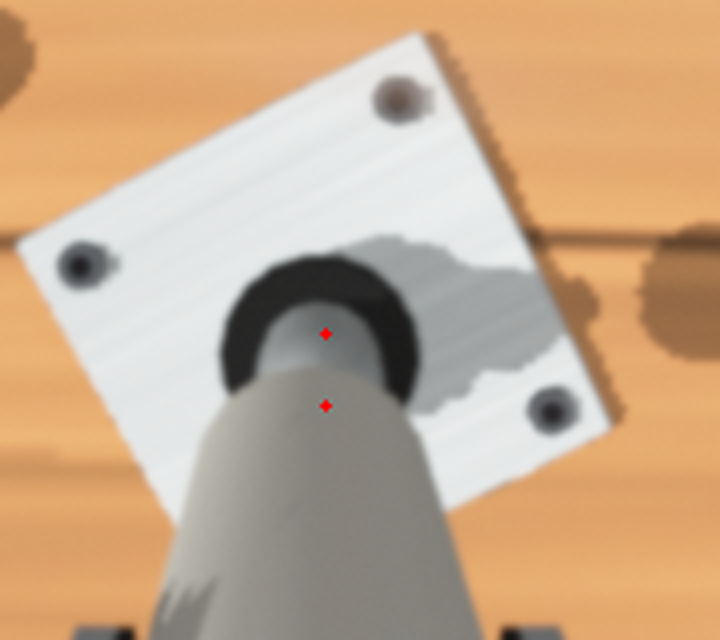

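View pics/s8.png

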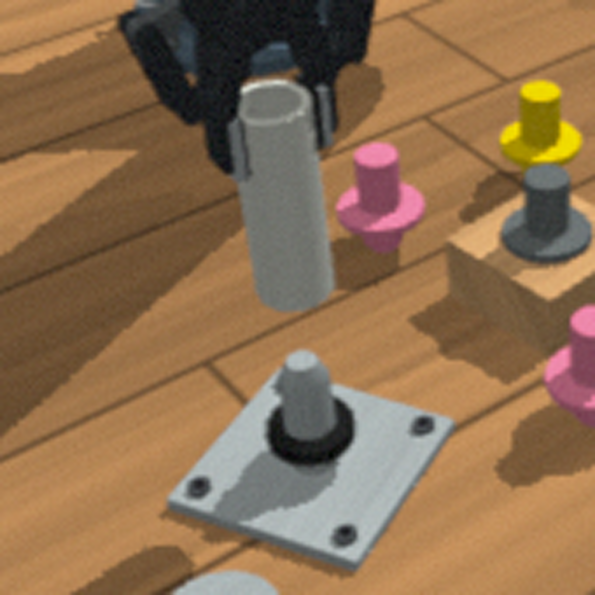

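>>> carry_out(
  commands=[
    [[0.3,0.04,0.02,0,0,0,30],[0.7,0.04,0.02,0,0,0,30],[1.2,0.04,0.02,0,0,0,30],[1.65,0.04,0.02,0,0,0,30],[1.85,0.04,0.02,0,0,0,30]],
  ],
)

```text
t: 15.65
tcp_pos: [0.5324, -0.2653, 0.1826]
tool_rot: [-0.706, 0.001, 0.708, 0.0]
force: [0.1, -0.4, -1.2]
finger_gap: 0.507
```

>>> carry_out(
  commands=[
    [[0.1,0,0,0,0,0,30],[0.2,0,0,0,0,0,30],[0.3,0,0,0,0,0,30],[0.4,0,0,0,0,0,30],[0.5,0,0,0,0,0,30]],
  ],
)

```text
t: 16.15
tcp_pos: [0.5335, -0.2662, 0.1725]
tool_rot: [0.708, -0.002, -0.707, 0.001]
force: [-0.2, -0.4, -2.2]
finger_gap: 0.503
```

>>> carry_out(
  commands=[
    [[0.12,0,0,0,0,0,30],[0.24,0,0,0,0,0,30],[0.36,0,0,0,0,0,30],[0.48,0,0,0,0,0,30],[0.6,0,0,0,0,0,30]],
  ],
)

```text
t: 16.65
tcp_pos: [0.5334, -0.2661, 0.157]
tool_rot: [0.707, -0.001, -0.707, 0.0]
force: [0.6, -0.3, -2.1]
finger_gap: 0.506
```

```bash
python3 - <<'E'
from h import *
go([.533,-.266,.135],down(-90)); print(manip.sense()["ft_torque"].round(2))
E
```

```text
t 16.65 tcp [ 0.5334 -0.2661  0.157 ] q [-0.649  0.58   1.578 -0.002  0.981  0.924] F [ 0.6 -0.3 -2.1] gap 43.2
 shift [ 0.88 -0.01  0.02] turn [-0.02 -0.01 -0.03] rows>= 0.4
[ 0.02 -0.01 -0.01]
```

>>> carry_out(
  commands=[
    [[0.18,0,0,0,0,0,30],[0.36,0,0,0,0,0,30],[0.54,0,0,0,0,0,30],[0.72,0,0,0,0,0,30],[0.9,0,0,0,0,0,30]],
  ],
  force=90,
)

```text
t: 17.15
tcp_pos: [0.5334, -0.2662, 0.1344]
tool_rot: [0.707, -0.001, -0.707, 0.0]
force: [0.4, -0.4, -1.7]
finger_gap: 0.497
```

>>> carry_out(
  commands=[
    [[0.15,0,0,0,0,0,30],[0.3,0,0,0,0,0,30],[0.4,0,0,0,0,0,30],[0.5,0,0,0,0,0,30],[0.6,0,0,0,0,0,30]],
  ],
)

```text
t: 17.65
tcp_pos: [0.5337, -0.2662, 0.121]
tool_rot: [0.708, -0.002, -0.707, 0.0]
force: [-1.5, 1.6, 6.8]
finger_gap: 0.497
```

Pushing the collar now, at about 8 N. I'll continue to the stop.

>>> carry_out(
  commands=[
    [[0.1,0,0,0,0,0,30],[0.2,0,0,0,0,0,30],[0.3,0,0,0,0,0,30],[0.4,0,0,0,0,0,30],[0.45,0,0,0,0,0,30]],
  ],
)

```text
t: 18.15
tcp_pos: [0.5337, -0.2662, 0.1098]
tool_rot: [0.708, -0.002, -0.707, 0.001]
force: [-2.0, 2.7, 13.9]
finger_gap: 0.493
```

>>> carry_out(
  commands=[
    [[0.04,0,0,0,0,0,30],[0.08,0,0,0,0,0,30],[0.12,0,0,0,0,0,30],[0.12,0,0,0,0,0,30],[0.12,0,0,0,0,0,30]],
  ],
)

```text
t: 18.65
tcp_pos: [0.5342, -0.2663, 0.1097]
tool_rot: [0.708, -0.002, -0.706, 0.001]
force: [-3.9, 3.1, 20.7]
finger_gap: 0.497
```

>>> carry_out(
  commands=[
    [[0.04,0,0,0,0,0,30],[0.08,0,0,0,0,0,30],[0.1,0,0,0,0,0,30],[0.1,0,0,0,0,0,30],[0.1,0,0,0,0,0,30]],
  ],
)

```text
t: 19.15
tcp_pos: [0.5346, -0.2664, 0.1095]
tool_rot: [0.709, -0.002, -0.706, 0.001]
force: [-6.0, 4.9, 34.7]
finger_gap: 0.495
```

```bash
python3 - <<'E'
from h import *
s=manip.snapshot("scene");crop(s["image"],140,170,260,300,4.5,"pics/s9.png")
E
```

```text
(no output)
```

View pics/s9.png

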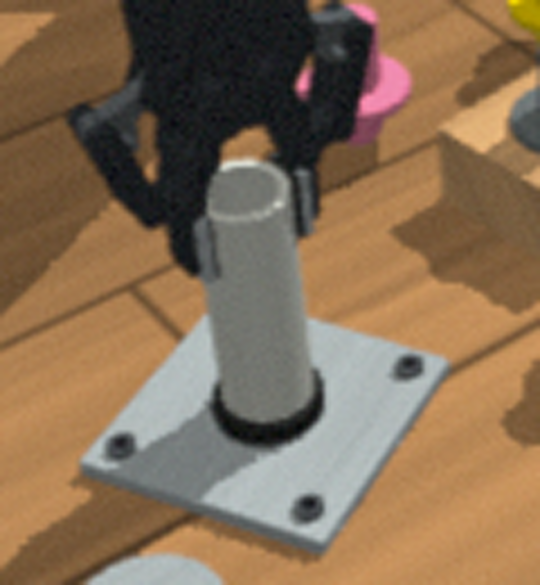

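The scene view shows the sleeve seated and the collar flat on the plate. I'll unload the force and release.

>>> carry_out(
  commands=[
    [[-0.08,0,0,0,0,0,30],[-0.14,0,0,0,0,0,30],[-0.14,0,0,0,0,0,55],[-0.14,0,0,0,0,0,75],[-0.14,0,0,0,0,0,80]],
  ],
  force=50,
)

```text
t: 19.7
tcp_pos: [0.5334, -0.2663, 0.1063]
tool_rot: [0.707, -0.001, -0.707, 0.0]
force: [0.1, 0.0, 0.5]
finger_gap: 0.933
```

>>> carry_out(
  commands=[
    [[-0.5,0,0,0,0,0,80],[-1.5,0,0,0,0,0,80],[-3,0,0,0,0,0,80],[-4.5,0,0,0,0,0,80],[-5.2,0,0,0,0,0,80]],
  ],
)

```text
t: 20.2
tcp_pos: [0.5349, -0.267, 0.2409]
tool_rot: [0.709, -0.003, -0.705, 0.002]
force: [0.9, -0.2, 0.5]
finger_gap: 0.937
```

```bash
python3 - <<'E'
from h import *
s=manip.snapshot("scene");crop(s["image"],140,170,260,300,4.5,"pics/s10.png")
w=manip.snapshot("wrist");im=w["image"].copy()
P=[.5325,-.266,.146];u=proj(w,P,True);print(u);cv2.circle(im,tuple(int(round(v)) for v in u),1,(255,0,0),-1)
P=[.489,-.0447,.102];u=proj(w,P,True);print(u);cv2.circle(im,tuple(int(round(v)) for v in u),1,(255,0,0),-1)
cv2.imwrite("pics/w10.png",im[:,:,::-1])
from ik import ik
for y in(-90,-60,-100,-120,-150,10,30): print(y,ik(np.array([.489,-.0447,.15]),down(y),[-.3,.5,1.6,0,1,.9])[0].round(2))
go([.489,-.0447,.24],down(-100))
E
```

```text
(np.float64(277.49673695157327), np.float64(218.8351984490611))
(np.float64(74.10244025962388), np.float64(244.73807453480447))
-90 [-0.32  0.48  1.84 -0.    0.82  1.25]
-60 [-0.32  0.48  1.84 -0.    0.82  0.73]
-100 [-0.32  0.48  1.84  0.    0.82  1.43]
-120 [-0.32  0.48  1.84 -0.    0.82  1.78]
-150 [-0.32  0.48  1.84  0.    0.82  2.3 ]
10 [-0.32  0.48  1.84 -0.    0.82 -0.49]
30 [-0.32  0.48  1.84 -0.    0.82 -0.84]
t 20.3 tcp [ 0.5352 -0.2672  0.2405] q [-0.649  0.477  1.499 -0.002  1.155  0.924] F [ 0.6 -0.8  0.5] gap 80.5
 shift [-0.06 -8.9   1.86] turn [ 1.98 -0.09 -0.08] rows>= 4.5
```

View pics/w10.png

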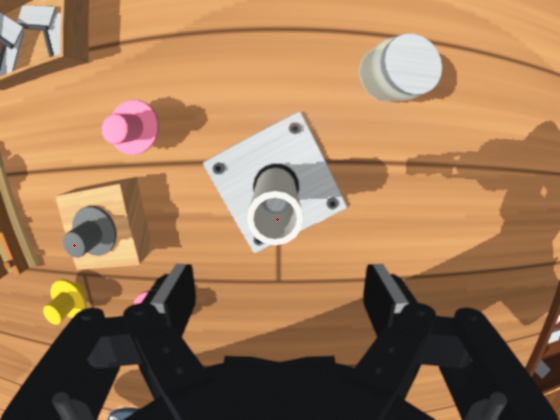

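View pics/s10.png

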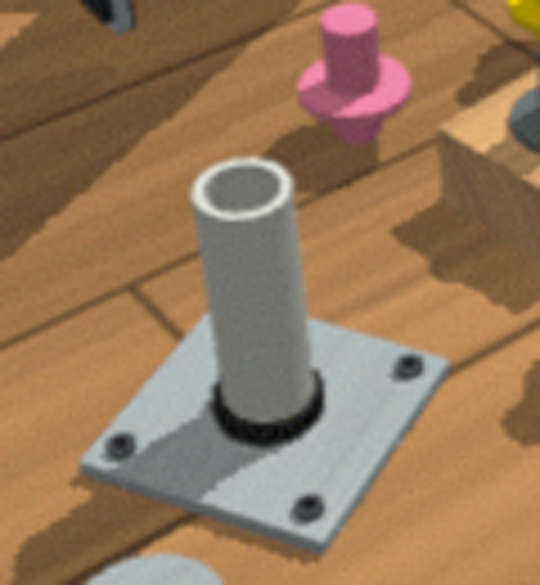

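>>> carry_out(
  commands=[
    [[0,-8.9,1.8,0,0,0,70],[0,-8.9,1.8,0,0,0,70],[0,-8.9,1.8,0,0,0,70],[0,-8.9,1.8,0,0,0,70],[0,-8.9,1.8,0,0,0,70]],
  ],
)

```text
t: 20.8
tcp_pos: [0.4857, -0.0397, 0.2345]
tool_rot: [-0.706, -0.0, 0.709, -0.0]
force: [0.7, -1.0, -0.3]
finger_gap: 0.817
```

>>> carry_out(
  commands=[
    [[0,0,0,0,0,0,70],[0,0,0,0,0,0,70],[0,0,0,0,0,0,70],[0,0,0,0,0,0,70],[0,0,0,0,0,0,70]],
  ],
)

```text
t: 21.3
tcp_pos: [0.489, -0.0445, 0.2358]
tool_rot: [0.707, -0.002, -0.707, -0.0]
force: [0.0, 0.3, -0.3]
finger_gap: 0.817
```

```bash
python3 - <<'E'
from h import *
w=manip.snapshot("wrist");im=w["image"].copy()
for P in([.489,-.0447,.102],[.489,-.0447,.058]):
    u=proj(w,P,True);print(u);cv2.circle(im,tuple(int(round(v)) for v in u),2,(255,0,0),-1)
cv2.imwrite("pics/w11.png",im[:,:,::-1])
go([.489,-.0447,.2],down(-90))
E
```

```text
(np.float64(280.37765973429447), np.float64(201.48396220581708))
(np.float64(280.08591588506874), np.float64(190.37928149240258))
t 21.35 tcp [ 0.4889 -0.0443  0.2358] q [-0.317  0.341  1.757 -0.003  1.042  1.258] F [-0.4 -0.5 -0.2] gap 70.0
 shift [ 1.43  0.01 -0.  ] turn [-0.04 -0.01 -0.03] rows>= 0.7
```

View pics/w11.png

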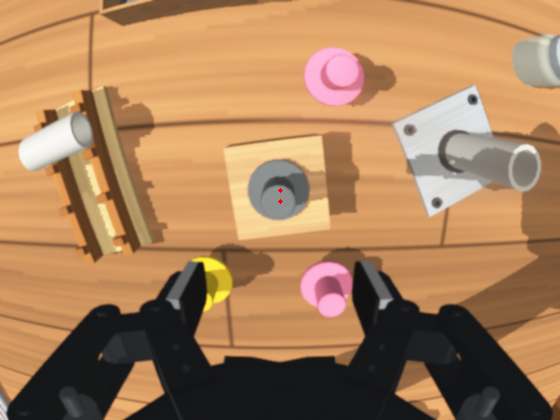

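>>> carry_out(
  commands=[
    [[1.8,0,0,0,0,0,70],[3.6,0,0,0,0,0,70],[5.2,-0.03,0,0,0,0,65],[6.3,-0.03,0,0,0,0,60],[6.8,-0.03,0,0,0,0,60]],
  ],
)

```text
t: 21.85
tcp_pos: [0.4874, -0.0432, 0.0633]
tool_rot: [-0.706, 0.001, 0.708, 0.001]
force: [0.9, -0.1, 0.3]
finger_gap: 0.7
```

>>> carry_out(
  commands=[
    [[0,0,0,0,0,0,60],[0,0,0,0,0,0,50],[0,0,0,0,0,0,40],[0,0,0,0,0,0,20],[0,0,0,0,0,0,20]],
  ],
  force=50,
)

```text
t: 22.35
tcp_pos: [0.4897, -0.0434, 0.0672]
tool_rot: [0.708, -0.002, -0.706, 0.001]
force: [-0.9, -1.2, 5.8]
finger_gap: 0.362
```

```bash
python3 - <<'E'
from h import *
go([.489,-.0437,.065],down(-90))
w=manip.snapshot("wrist");cv2.imwrite("pics/w12.png",w["image"][:,:,::-1])
E
```

```text
t 22.35 tcp [ 0.4897 -0.0434  0.0672] q [-0.315  0.628  1.9   -0.004  0.609  1.261] F [-0.9 -1.2  5.8] gap 30.9
 shift [0.09 0.01 0.03] turn [-0.02 -0.04 -0.04] rows>= 0.0
```

View pics/w12.png

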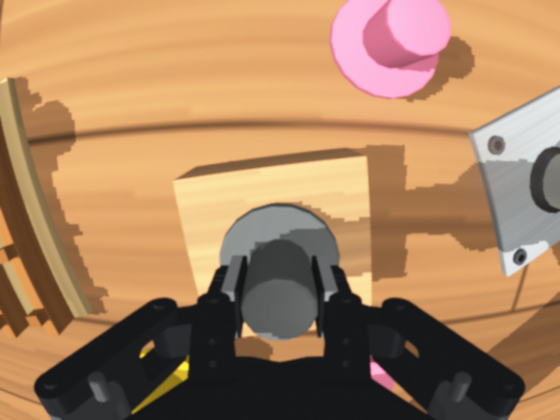

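>>> carry_out(
  commands=[
    [[-0.4,0,0,0,0,0,20],[-1.5,0,0,0,0,0,20],[-3.2,0,0,0,0,0,20],[-5,0,0,0,0,0,20],[-6.8,0,0,0,0,0,20]],
  ],
)

```text
t: 22.9
tcp_pos: [0.4878, -0.0423, 0.238]
tool_rot: [0.707, -0.001, -0.707, 0.0]
force: [1.3, -0.3, -1.2]
finger_gap: 0.366
```

```bash
python3 - <<'E'
from h import *
go([.533,-.2655,.235],down(-90))
E
```

```text
t 22.9 tcp [ 0.4878 -0.0423  0.238 ] q [-0.314  0.337  1.756 -0.002  1.047  1.26 ] F [ 1.3 -0.3 -1.2] gap 31.3
 shift [ 0.14  8.93 -1.82] turn [-0.02 -0.   -0.03] rows>= 4.6
```

>>> carry_out(
  commands=[
    [[0,2,-0.4,0,0,0,20],[0,4,-0.8,0,0,0,20],[0,6,-1.2,0,0,0,20],[0,7.8,-1.6,0,0,0,20],[0,8.8,-1.8,0,0,0,20]],
  ],
)

```text
t: 23.4
tcp_pos: [0.5338, -0.2667, 0.2373]
tool_rot: [0.708, -0.003, -0.706, 0.0]
force: [0.2, -0.3, -1.1]
finger_gap: 0.362
```

>>> carry_out(
  commands=[
    [[0,0,0,0,0,0,20],[0,0,0,0,0,0,20],[0,0,0,0,0,0,20],[0,0,0,0,0,0,20],[0,0,0,0,0,0,20]],
  ],
)

```text
t: 23.9
tcp_pos: [0.5332, -0.2614, 0.2368]
tool_rot: [0.707, -0.001, -0.707, 0.001]
force: [-0.0, -0.2, -1.3]
finger_gap: 0.361
```

```bash
python3 - <<'E'
from h import *
go([.533,-.2655,.2],down(-90))
w=manip.snapshot("wrist");cv2.imwrite("pics/w13.png",w["image"][:,:,::-1])
s=manip.snapshot("scene");crop(s["image"],140,120,280,260,4.2,"pics/s13.png")
t=manip.snapshot("top");crop(t["image"],300,160,440,300,4,"pics/t13.png")
E
```

```text
t 23.9 tcp [ 0.5332 -0.2614  0.2368] q [-0.643  0.479  1.508 -0.002  1.153  0.929] F [-0.  -0.2 -1.3] gap 30.9
 shift [1.47 0.16 0.01] turn [-0.   -0.01 -0.03] rows>= 0.7
```

View pics/w13.png

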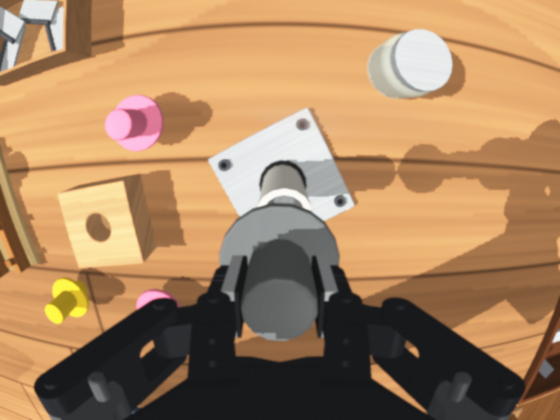

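View pics/s13.png

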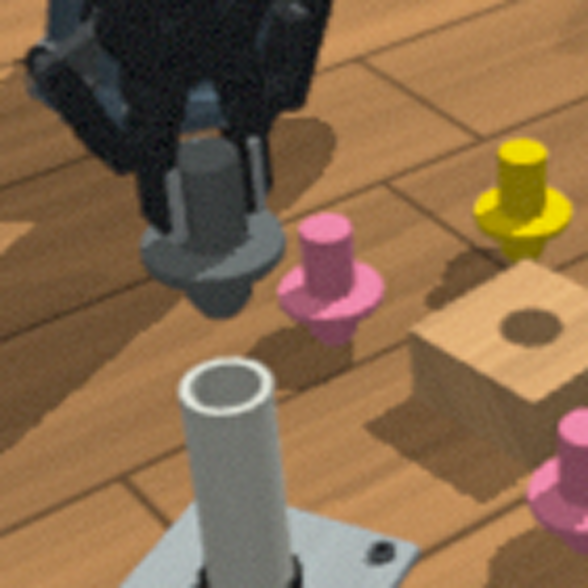

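>>> carry_out(
  commands=[
    [[0,0.18,0,0,0,0,20],[0.3,0.18,0,0,0,0,20],[0.7,0.18,0,0,0,0,20],[1.1,0.18,0,0,0,0,20],[1.4,0.18,0,0,0,0,20]],
  ],
)

```text
t: 24.55
tcp_pos: [0.5327, -0.2668, 0.1998]
tool_rot: [-0.707, 0.001, 0.708, 0.0]
force: [1.1, 0.1, -0.9]
finger_gap: 0.366
```

>>> carry_out(
  commands=[
    [[0,0,0,0,0,0,20],[0,0,0,0,0,0,20],[0.1,0,0,0,0,0,20],[0.2,0,0,0,0,0,20],[0.3,0,0,0,0,0,20]],
  ],
)

```text
t: 25.05
tcp_pos: [0.5335, -0.2673, 0.1942]
tool_rot: [0.708, -0.002, -0.707, 0.0]
force: [-0.1, -0.3, -1.3]
finger_gap: 0.364
```

```bash
python3 - <<'E'
from h import *
go([.533,-.266,.164],down(-90))
E
```

```text
t 25.05 tcp [ 0.5335 -0.2673  0.1942] q [-0.651  0.533  1.545 -0.002  1.061  0.922] F [-0.1 -0.3 -1.3] gap 31.1
 shift [ 1.21 -0.06  0.02] turn [-0.02 -0.01 -0.03] rows>= 0.6
```

>>> carry_out(
  commands=[
    [[0,-0.05,0,0,0,0,20],[0.1,-0.05,0.01,0,0,0,20],[0.2,-0.05,0.01,0,0,0,20],[0.3,-0.05,0.01,0,0,0,20],[0.4,-0.05,0.01,0,0,0,20]],
  ],
)

```text
t: 25.55
tcp_pos: [0.5331, -0.2661, 0.1838]
tool_rot: [0.707, -0.001, -0.707, 0.0]
force: [-0.1, 0.4, -1.2]
finger_gap: 0.362
```

>>> carry_out(
  commands=[
    [[0.1,0,0,0,0,0,20],[0.2,0,0,0,0,0,20],[0.3,0,0,0,0,0,20],[0.4,0,0,0,0,0,20],[0.5,0,0,0,0,0,20]],
  ],
)

```text
t: 26.05
tcp_pos: [0.5331, -0.2661, 0.1713]
tool_rot: [0.707, -0.001, -0.707, 0.0]
force: [-0.4, 0.3, -0.3]
finger_gap: 0.362
```

Going in with no resistance; about 8 mm left.

>>> carry_out(
  commands=[
    [[0.07,0,0,0,0,0,20],[0.14,0,0,0,0,0,20],[0.2,0,0,0,0,0,20],[0.25,0,0,0,0,0,20],[0.28,0,0,0,0,0,20]],
  ],
)

```text
t: 26.55
tcp_pos: [0.5331, -0.2661, 0.1645]
tool_rot: [0.707, -0.001, -0.707, 0.0]
force: [-0.4, 0.4, -1.4]
finger_gap: 0.364
```

>>> carry_out(
  commands=[
    [[0.02,0,0,0,0,0,20],[0.05,0,0,0,0,0,20],[0.07,0,0,0,0,0,20],[0.09,0,0,0,0,0,20],[0.1,0,0,0,0,0,20]],
  ],
)

```text
t: 27.05
tcp_pos: [0.5335, -0.2662, 0.1632]
tool_rot: [0.708, -0.002, -0.706, 0.001]
force: [0.1, 1.7, 6.2]
finger_gap: 0.357
```

>>> carry_out(
  commands=[
    [[0.03,0,0,0,0,0,20],[0.06,0,0,0,0,0,20],[0.09,0,0,0,0,0,20],[0.12,0,0,0,0,0,20],[0.12,0,0,0,0,0,20]],
  ],
)

```text
t: 27.55
tcp_pos: [0.5343, -0.2666, 0.1631]
tool_rot: [0.709, -0.002, -0.706, 0.001]
force: [-2.0, 2.9, 18.7]
finger_gap: 0.361
```

>>> carry_out(
  commands=[
    [[-0.1,0,0,0,0,0,20],[-0.16,0,0,0,0,0,20],[-0.16,0,0,0,0,0,40],[-0.16,0,0,0,0,0,60],[-0.16,0,0,0,0,0,75]],
  ],
)

```text
t: 28.05
tcp_pos: [0.5329, -0.266, 0.1625]
tool_rot: [-0.707, 0.001, 0.707, -0.0]
force: [0.3, -0.0, -0.6]
finger_gap: 0.795
```

>>> carry_out(
  commands=[
    [[-0.5,0,0,0,0,0,80],[-1.5,0,0,0,0,0,80],[-2.8,0,0,0,0,0,80],[-4,0,0,0,0,0,80],[-4.8,0,0,0,0,0,80]],
  ],
)

```text
t: 28.55
tcp_pos: [0.5338, -0.2664, 0.2865]
tool_rot: [0.709, -0.002, -0.706, 0.001]
force: [0.1, -0.9, 0.2]
finger_gap: 0.937
```

>>> carry_out(
  commands=[
    [[0,2,4,0,0,0,80],[0,2,4,0,0,0,80],[0,2,4,0,0,0,80],[0,2,4,0,0,0,80],[0,2,4,0,0,0,80]],
  ],
)

```text
t: 29.05
tcp_pos: [0.4337, -0.3157, 0.2837]
tool_rot: [0.708, -0.002, -0.706, 0.0]
force: [1.1, -0.1, 0.1]
finger_gap: 0.939
```

```bash
python3 - <<'E'
from h import *
s=manip.snapshot("scene");im=s["image"].copy()
for P in([.5327,-.2661,.198],[.5327,-.2661,.15]):
    cv2.circle(im,tuple(int(round(v)) for v in proj(s,P)),0,(255,0,0),-1)
crop(im,140,150,270,300,4,"pics/s14.png")
cv2.imwrite("pics/s14f.png",s["image"][:,:,::-1])
t=manip.snapshot("top");cv2.imwrite("pics/t14.png",t["image"][:,:,::-1])
E
```

```text
(no output)
```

View pics/s14.png

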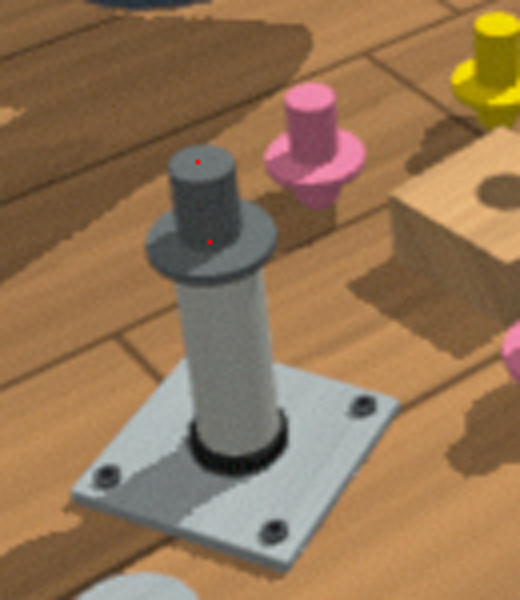

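View pics/s14f.png

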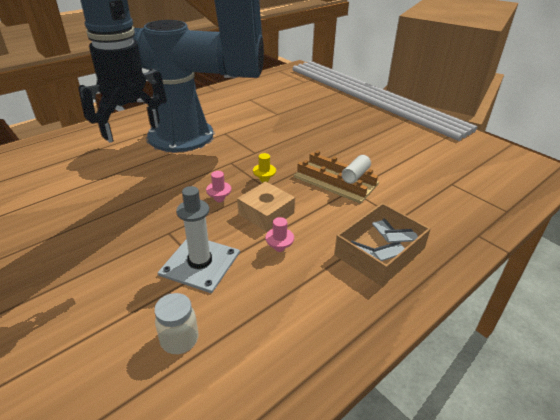

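View pics/t14.png

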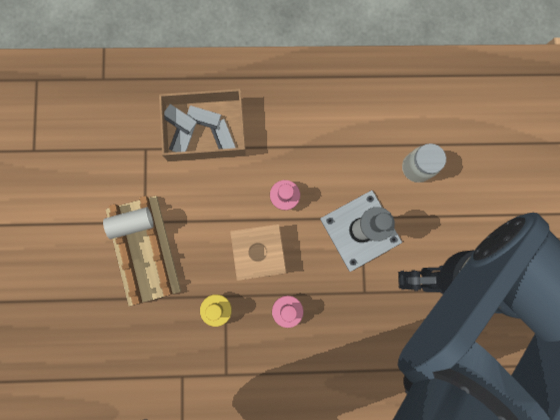

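The stopper sits flat, with the knob top where it should be at z = 0.198. The short sleeve, carton, jar and look-alikes haven't moved. I'll let the arm settle, then hand in.

>>> carry_out(
  commands=[
    [[0,0,0,0,0,0,80],[0,0,0,0,0,0,80],[0,0,0,0,0,0,80],[0,0,0,0,0,0,80],[0,0,0,0,0,0,80]],
  ],
)

```text
t: 29.65
tcp_pos: [0.4331, -0.3155, 0.2831]
tool_rot: [0.707, -0.001, -0.707, 0.0]
force: [-0.6, 0.6, 0.1]
finger_gap: 0.937
```

```bash
python3 - <<'E'
from station import manip
print(manip.sense()["force"].round(1)); print(manip.sign_off())
E
```

```text
[-0.6  0.6  0.1]
the job is handed in; nothing more can be done
None
```

The job is done and handed in at about 29.7 s of the 64 s allowed; the sign-off gave no verdict. I lifted the long sleeve off its rest, stood it upright on the bench and let go. Then I took hold of it again from above and pushed it over the spigot until the collar stopped on the plate. After that I put the grey stopper in the top, released it and moved clear.

**Collar:** pushing the sleeve down stopped hard at a TCP height of 0.1097 m, where I expected 0.110 m. It stayed there as the push rose to about 35 N.

**Stopper:** it met the rim at a TCP height of 0.163 m, as expected for a fully home sleeve, and pressing with about 19 N did not move it further. In the last scene picture the flange sits level on the rim and the knob top is where it should be.

**Everything else:** in the last pictures the short sleeve, carton, jar and the pink and yellow look-alikes are where they were. The gripper was open and clear of everything, with the wrist force near zero.

**Disagreements:** the wrist camera placed the base and the stopper about 1.5 mm to one side of the other measurements. I kept the other values; both parts went in with no notable side force. No check failed.

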